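# Turn packets label-up through a twist chute into a tray

## Robot

A 6-joint arm with a two-finger parallel gripper is mounted at the origin on the work surface. World frame = base frame: x ahead of the robot, y to its left, z up, the work surface at z = 0. Lengths are in m, angles in rad, forces in N, time in s.
With the tool pointing down it reaches from about 0.225 to 0.875 m from the base axis. Payload 3.4 kg.
Tool frame: the origin (TCP) lies between the finger pads; the fingertips stand 8 mm ahead of it and the grasp point (between the pads) lies 11 mm behind it (arm.tcp_to_tips is the distance from the TCP to the fingertips, in m); z points along the fingers, x is the direction in which the jaws open and shut, and the axes are right-handed (so a half turn about z gives the same grasp; the last joint's range is limited). The gripper opens to 85 mm and grips with 20 to 120 N. Pads are 22 mm wide; open, the fingers measure 114 mm over their backs; the gripper's body (76 mm by 85 mm) begins 54 mm behind the grasp point. The pads swing forward as they close: fully open they stand 13 mm farther back than shut.
Start: joints at [-1.38, 0.276, 1.505, -0, 1.361, -0.121], TCP at [0.176, -0.547, 0.239] pointing down, gripper open.
Joint ranges: [-2.89, 2.89], [-0.75, 2.08], [0.22, 2.7], [-1.18, 4.32], [0.11, 2.71], [-2.7, 2.7]. Speed limits (rad/s): [2.57, 2.57, 3.14, 3.14, 3.14, 3.14].

## Interface

Orientations are given as a unit quaternion [w, x, y, z].
In Python, from plant import telemetry, grab_frame, close_job, arm gives the robot as it stands.
- The arm moves only by the tool jog_arm, never from a script. Its argument "increments" is a list that holds one entry, the list of rows, each a list of 6 numbers: the shift along the tool's x, y, z in mm, then the turn, a rotation vector about the tool's x, y, z in degrees. In form: [[[x, y, z, wx, wy, wz], ...]]. A call has 1 to 8 rows; each row shifts and turns the commanded pose from where the row before left it, along the tool's axes as they then stand; what a row does not reach is not made up. A row lasts 1/12 s, in which the tool goes at most 41.7 mm and 7.16 degrees, less where a joint would pass 70% of its speed; a pose out of reach is approached as far as the arm can. A call is refused whole if a number of a shift passes 41.7 or a number of a turn 7.16, either way. A call with a gripper value outside its range is refused whole. "jaw" is the finger opening in mm, from 0 to 85.4, set as the call begins (left out, the last holds). The fingers move at their own pace and stop on an object; the grip force is fixed at half the most. Time passes only in rows, so rows that do not move let the fingers close. It gives the time, the measured TCP pose, the force and the opening at its end, in the units of the state.
- telemetry.observe(): the state, without advancing time (a new reading comes with each control period).
- grab_frame(name): name is "side" or "top"; returns a dict with "frame" (480x640x3 uint8, blue, green, red), "z_map" (480x640 float32, m along the optical axis (not along the pixel's ray), 0 where there is no reading), "intrinsics" (3x3 intrinsics, pixels), "T" (4x4, takes a point from camera to world coordinates). Camera axes: x right, y up, looking along -z (the intrinsics and any distortion apply to the point x, -y, -z); pixel columns grow to the right and rows downward; lengths in m; the calibration is good to about 2 mm. A picture is of the moment at which its call begins.
- close_job(): hands the job in, once; it reports no verdict.
The state is a dict: "time": time; "joint_pos": joint angles; "dq": joint speeds; "tau": joint torques, N m; "eef_pos": TCP position; "eef_rot": TCP orientation; "contact_force": force on the tool from outside, world axes, zero at the start; "torque": the same for the moment, N m; "finger_gap": finger opening in m.
Only numpy, scipy, OpenCV 4.12 (cv2) and the standard library are available. Lean on these libraries where they do the work, as an engineer would, in place of code of your own. Each camera call takes 0.05 s, during which the arm holds its last target.

## Task

The small packets on the bench are lying label-down. Drag the blue tray towards you by its far lip, sliding it and not lifting it, until it stands centred under the outlet of the turnover chute; then drop every packet flat into the chute's feed pan so that the chute, not the gripper, turns it over and it ends label-up in the tray. When all of them lie label-up in the tray, drag the tray on by its far lip until it stands square inside the yellow bay, and leave the tape, the printer and the cutter where they are.

Things in the scene. Friction and masses are not known exactly. Their poses are not given: they have to be found in the camera images.
- chute: turnover chute, fixed: a cage of slick steel rods on blue posts, twisted half a turn along its fall, feed pan on top, outlet pan below. Packets travel along -y, x across, z up; what goes in top face up slides out top face down, about 1 s later. Origin: bench spot where the tray's centre belongs. Cage, posts and foot fill y = +120..400 mm, x = -85..85 mm, up to 350 mm high
- feed (a point): middle of the feed pan's surface, 312 mm above the bench, at chute y = +369 mm; drop packets here. Axes as the chute's. The pan falls at 40 degrees towards -y: 29 mm of it uphill of this point, no sill, and 40 mm downhill to the cage's mouth. 132 mm wide, 119 at the mouth, side cheeks 20 mm high, open above
- mouth (a point): centre of the cage's mouth, 304 mm high, at chute y = +323 mm; the opening is 119 x 51 mm. A packet goes in with its 100 mm side across (along chute x) and 50 mm side downhill: hold it by the 50 mm width, level or tilted with the pan, over the feed point, let go with its lower side 10 to 20 mm clear of the pan, and it slides in by itself
- outlet (a point): middle of the outlet lip, 43 mm above the bench, 9 mm above the tray's rim, at chute y = +120 mm; 119 mm wide, falling at 22 degrees towards -y
- tray: open blue plastic tray, 190 (x) x 300 (y) x 34 mm high outside, 5 mm walls, slick inner floor 7 mm above the bench; a lip 10 mm wide, 5 mm thick runs round the outside of the rim (210 x 320 mm over the lips). 0.45 kg, slides on the bench at 2 to 5 N. Origin on the bench under its centre, x towards the far lip, away from the robot
- tray_far_lip (a point): middle of the outer edge of the tray's far lip, at rim height (34 mm above the bench), 105 mm from the tray's centre in its +x direction; its underside is 29 mm up; the space behind it is free for fingertips
- pickup: pick-up bay marked on the bench with 20 mm yellow tape, 290 mm (x) by 400 mm (y) over the outside, 250 x 360 mm inside. Origin at its centre on the bench, axes as the chute's; it lies 100 mm nearer (-x of the chute) than the spot under the outlet
- packet1: flat kraft carton, 50 (x) x 100 (y) x 14 mm (z), 70 g, origin at its centre. The white address label with bar code and green patch is on the -z face; the +z face has only a strip of brown tape. Starts flat on the bench, label underneath (z up). May be absent
- packet2: flat kraft carton, 50 (x) x 100 (y) x 14 mm (z), 70 g, origin at its centre. The white address label with bar code and green patch is on the -z face; the +z face has only a strip of brown tape. Starts flat on the bench, label underneath (z up). May be absent
- packet3: flat kraft carton, 50 (x) x 100 (y) x 14 mm (z), 70 g, origin at its centre. The white address label with bar code and green patch is on the -z face; the +z face has only a strip of brown tape. Starts flat on the bench, label underneath (z up). May be absent
- packet4: flat kraft carton, 50 (x) x 100 (y) x 14 mm (z), 70 g, origin at its centre. The white address label with bar code and green patch is on the -z face; the +z face has only a strip of brown tape. Starts flat on the bench, label underneath (z up). May be absent
- packet5: flat kraft carton, 50 (x) x 100 (y) x 14 mm (z), 70 g, origin at its centre. The white address label with bar code and green patch is on the -z face; the +z face has only a strip of brown tape. Starts flat on the bench, label underneath (z up). May be absent
- tape: bystander: roll of amber packing tape lying flat, 104 mm across, 48 mm high, origin under its centre
- printer: bystander: black label printer, 105 x 125 x 55 mm, origin under its centre
- cutter: bystander: grey utility knife, 120 x 22 x 16 mm, with 27 mm of blade beyond it, origin under the handle's middle, x along it
There are look-alikes about, which are no part of the job. What is shaped like the packet5 but black or purple is not meant.

How it is judged:
By the outcome, as a careful person would: the job done as asked, in the order asked, and still so for the second after the job is handed in, with the robot touching nothing.
Of packet1, packet2, packet3, packet4, packet5 only 3 to 5 are there at a start; the rules pass over those that are not, and their reading is None.
At some moment in a run one of packet1, packet2, packet3, packet4, packet5, tray may be knocked a few centimetres aside while the robot is not near it.
It also fails if it takes over 210 s, if anything falls off the work surface, if the arm or the gripper's body presses on something with over 40 N, if the wrist force passes 120 N, or if a joint passes its speed limit or range.

## Working session

There is one attempt and no reset: what is moved stays moved. The work goes in short steps, Python scripts to look and compute and a tool call to move; the robot and the scene stay as the last step left them, time stands still between calls to the robot, and variables do not carry over. Pictures are saved under pics/ and viewed, and the job is handed in when it is done.

Besides the shell and the picture viewer there is one more tool, called after "Request:" by a JSON object that holds its "api" and its "payload", one argument or row to a line. jog_arm: Moves the arm, as the interface text tells. Its arguments: {"type":"object","properties":{"increments":{"type":"array"},"jaw":{"type":"number"}},"required":["increments"]}

```bash
ls; mkdir -p pics; python3 - <<'E'
from plant import telemetry, grab_frame, arm
import cv2
print(telemetry.observe()); print([a for a in dir(arm) if a[0]!='_'])
for n in("top","side"):
    f=grab_frame(n); cv2.imwrite(f"pics/{n}0.png",f["frame"]); print(n,f["intrinsics"],f["T"])
E
```

```text
pics
{'time': 0.0, 'joint_pos': array([-1.38002018e+00,  2.76634099e-01,  1.50616425e+00, -1.60402598e-05,
        1.36071273e+00, -1.21023809e-01]), 'dq': array([-7.76170871e-04,  3.62034812e-04,  3.07119703e-04, -1.51599496e-03,
       -3.02428369e-04, -8.40647706e-05]), 'tau': array([-1.48771753e-03, -4.16775656e+01, -2.45804965e+01, -3.56933442e-04,
        1.09767247e-02, -1.25025664e-05]), 'eef_pos': array([ 0.17626913, -0.54675762,  0.23840502]), 'eef_rot': array([-6.48466113e-04,  8.08323665e-01, -5.88737575e-01, -7.06850826e-04]), 'contact_force': array([-0.07364756,  0.42750772,  0.95349132]), 'torque': array([ 0.02999435,  0.00935616, -0.01423204]), 'finger_gap': 0.08537706567781064}
['IKError', 'tcp_to_tips']
top [[482.75773816   0.         328.19179205]
 [  0.         482.75773816 242.46217792]
 [  0.           0.           1.        ]] [[ 0.02168823  0.99655197 -0.0800862   0.41387421]
 [-0.99941421  0.02373214  0.02465823 -0.0149413 ]
 [ 0.02647382  0.07950449  0.9964829   1.36775272]
 [ 0.          0.          0.          1.        ]]
side [[529.50373429   0.         318.09111172]
 [  0.         529.50373429 241.35527642]
 [  0.           0.           1.        ]] [[ 0.81118353  0.38754821 -0.43793569 -0.14846684]
 [-0.5847745   0.54330109 -0.60238086 -0.88905508]
 [ 0.00447931  0.74473506  0.66734521  1.18869156]
 [ 0.          0.          0.          1.        ]]
```

View pics/top0.png

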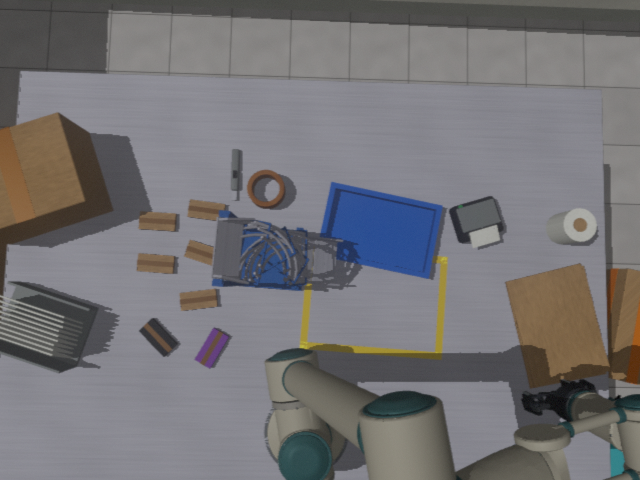

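View pics/side0.png

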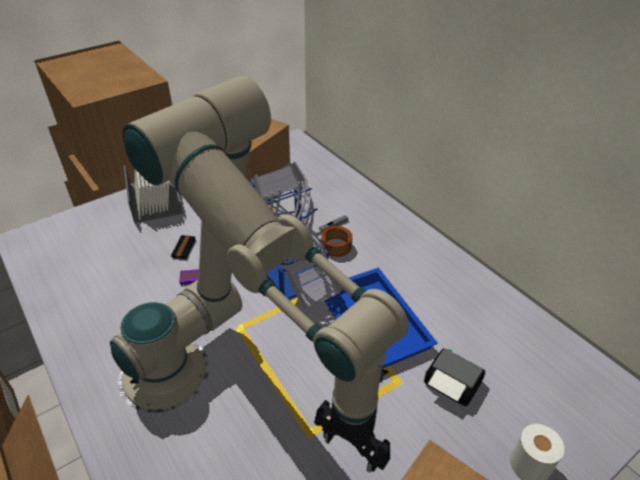

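```bash
cat > h.py <<'E'
import numpy as np, cv2
from plant import telemetry, grab_frame
def cloud(f):
    K=f["intrinsics"];z=f["z_map"];v,u=np.mgrid[:480,:640]
    p=np.stack([(u-K[0,2])/K[0,0]*z,-(v-K[1,2])/K[1,1]*z,-z],-1)
    w=p@f["T"][:3,:3].T+f["T"][:3,3]; w[z==0]=np.nan; return w
def ray(f,uv,h):
    K=f["intrinsics"];uv=np.atleast_2d(uv).astype(float)
    d=np.stack([(uv[:,0]-K[0,2])/K[0,0],-(uv[:,1]-K[1,2])/K[1,1],-np.ones(len(uv))],-1)@f["T"][:3,:3].T
    o=f["T"][:3,3]; return (o+d*((h-o[2])/d[:,2])[:,None])[:,:2]
def hsv(f): return cv2.cvtColor(f["frame"],cv2.COLOR_BGR2HSV)
def rect(f,mask,h,minarea=60):
    out=[]
    n,l,s,c=cv2.connectedComponentsWithStats(mask.astype(np.uint8),connectivity=4)
    for i in range(1,n):
        if s[i,4]<minarea: continue
        cs,_=cv2.findContours((l==i).astype(np.uint8),cv2.RETR_EXTERNAL,cv2.CHAIN_APPROX_NONE)
        w=ray(f,cs[0][:,0],h)
        r=cv2.minAreaRect((w*1000).astype(np.float32))
        out.append((c[i].round(),s[i,4],np.round(r[0],1),np.round(r[1],1),round(r[2],1)))
    return out
E
python3 - <<'E'
from h import *
f=grab_frame("top");H=hsv(f);w=cloud(f)
print("bench z",np.nanmedian(w[120:180,420:560,2]))
hh=H[...,0].astype(int)
br=(hh>5)&(hh<20)&(H[...,1]>90)&(H[...,2]>50)
br[:,:130]=0;br[:,300:]=0
for r in rect(f,br,.014): print("brown",*r)
ye=(hh>20)&(hh<35)&(H[...,1]>150)&(H[...,2]>120)
for r in rect(f,ye,0,30): print("yel",*r)
bl=(hh>105)&(hh<128)&(H[...,1]>130)
for r in rect(f,bl,.034): print("blue",*r)
print(np.round(ray(f,[[302,349],[441,357],[447,257]],0),3))
# feed pan heights
for v in range(215,290,10):
    print(v,[tuple(np.round(w[v,u]*1000).tolist()) for u in (208,218,225,232,240,246)])
cv2.imwrite("pics/z1.png",cv2.resize(f["frame"][180:320,130:350],None,fx=3.6,fy=3.6,interpolation=cv2.INTER_CUBIC))
E
```

```text
bench z 1.1277808939724743e-05
brown [266. 188.] 447 [673.2 132.3] [103.2  98.8] 1.7
brown [204. 210.] 403 [605.6 297.8] [94.1 44.1] 83.6
brown [157. 221.] 504 [572.6 431.8] [96.3 46.3] 88.4
brown [199. 252.] 382 [488.1 309.4] [72.3 44.5] 74.2
brown [156. 263.] 456 [454.1 430.5] [96.4 43.7] 84.9
brown [198. 299.] 501 [356.1 308.1] [42.9 95.5] 8.1
brown [158. 338.] 134 [249.9 414.5] [93.6 11.3] 47.0
brown [211. 347.] 97 [225.2 266.7] [ 7.9 96.4] 61.6
yel [441. 304.] 507 [ 356.2 -366.4] [ 25.8 268.4] 86.9
yel [306. 323.] 341 [305.8  12.2] [158.   61.5] 15.0
yel [380. 350.] 287 [ 220.9 -225.5] [231.2  16.5] 86.7
blue [382. 229.] 8021 [ 560. -190.] [318.1 208.4] 79.3
blue [248. 242.] 115 [519.  174.3] [23.8 62.2] 43.0
blue [265. 253.] 87 [487.2 129.1] [27.3 51.1] 51.9
blue [272. 272.] 513 [425.3 102.3] [72.3 99.4] 51.9
[[ 0.224  0.018]
 [ 0.209 -0.373]
 [ 0.49  -0.389]]
215 [(591.0, 290.0, 18.0), (592.0, 262.0, 16.0), (552.0, 184.0, 324.0), (557.0, 174.0, 294.0), (596.0, 203.0, 3.0), (596.0, 187.0, 1.0)]
225 [(565.0, 292.0, 1.0), (529.0, 197.0, 331.0), (531.0, 185.0, 317.0), (533.0, 172.
[... 201 characters left out ...]
5 [(508.0, 290.0, 1.0), (487.0, 196.0, 325.0), (488.0, 184.0, 312.0), (489.0, 171.0, 301.0), (490.0, 155.0, 291.0), (510.0, 182.0, 14.0)]
255 [(480.0, 286.0, 15.0), (465.0, 196.0, 321.0), (466.0, 183.0, 313.0), (467.0, 170.0, 302.0), (468.0, 154.0, 289.0), (470.0, 146.0, 251.0)]
265 [(452.0, 287.0, 3.0), (443.0, 195.0, 326.0), (444.0, 182.0, 312.0), (445.0, 169.0, 300.0), (454.0, 197.0, 7.0), (448.0, 150.0, 221.0)]
275 [(424.0, 287.0, -1.0), (422.0, 189.0, 349.0), (423.0, 182.0, 310.0), (423.0, 169.0, 296.0), (424.0, 154.0, 280.0), (424.0, 142.0, 270.0)]
285 [(396.0, 286.0, -1.0), (401.0, 194.0, 322.0), (401.0, 184.0, 295.0), (400.0, 184.0, 203.0), (399.0, 183.0, 86.0), (399.0, 178.0, 12.0)]
```

View pics/z1.png

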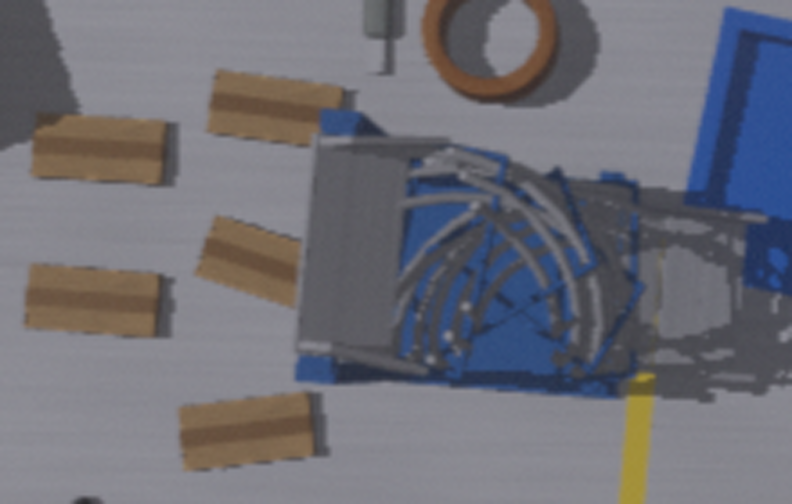

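```bash
python3 - <<'E'
from h import *
f=grab_frame("top");H=hsv(f);w=cloud(f)
hh=H[...,0].astype(int)
ye=(hh>18)&(hh<38)&(H[...,1]>120)&(H[...,2]>60)
def line(m,ax):
    v,u=np.nonzero(m); p=ray(f,np.c_[u,v],0)
    vx,vy,x,y=cv2.fitLine((p*1000).astype(np.float32),cv2.DIST_HUBER,0,.01,.01).ravel()
    ang=np.degrees(np.arctan2(vy,vx)); return len(u),round(float(ang),2),round(float(x),1),round(float(y),1)
def box(u0,u1,v0,v1):
    m=ye.copy(); k=np.zeros_like(m);k[v0:v1,u0:u1]=1; return m&k
print("near",line(box(315,430,340,360),0))
print("right",line(box(430,450,262,345),0))
print("left",line(box(298,315,292,338),0))
# pan plane
P=w[222:272,218:238].reshape(-1,3); 
P=P[(P[:,2]>.28)&(P[:,2]<.335)]
A=np.c_[P[:,:2],np.ones(len(P))]
for _ in range(4):
    c,*_=np.linalg.lstsq(A,P[:,2],rcond=None); r=P[:,2]-A@c; k=abs(r)<.004; A=A[k];P=P[k]
print(c,len(P),"slope",np.degrees(np.arctan(np.hypot(c[0],c[1]))),"yaw",np.degrees(np.arctan2(-c[0],c[1])))
print(P.min(0),P.max(0))
E
```

```text
near (750, 86.66, 223.7, -178.5)
right (507, -3.31, 359.3, -371.8)
left (284, -3.49, 319.4, 11.2)
[0.04687391 0.85896748 0.13437061] 913 slope 40.703615383198546 yaw -3.1235364702369988
[0.43072406 0.15887319 0.29016546] [0.54047629 0.19767994 0.33112496]
```

```bash
cat >> h.py <<'E'
from scipy.spatial.transform import Rotation as R
import json
X=np.array([.9983,-.0584,0]);Y=np.array([.0584,.9983,0]);O=np.array([.4586,-.1873,0])
def pose():
    s=telemetry.observe(); q=s["eef_rot"]; return s,s["eef_pos"],R.from_quat([q[1],q[2],q[3],q[0]])
def down(az):
    a=np.radians(az); return R.from_matrix(np.array([[np.cos(a),np.sin(a),0],[np.sin(a),-np.cos(a),0],[0,0,-1]]))
def plan(tgts,step=40,turn=7,start=None):
    """tgts: list of (xyz m, az deg[, step])"""
    s,p,r=pose()
    if start: p,r=np.array(start[0]),down(start[1])
    for t in tgts:
        T=np.array(t[0])*1000.;rt=down(t[1]);st=t[2] if len(t)>2 else step
        p0=p*1000.; rv=(r.inv()*rt).as_rotvec(degrees=True)
        n=max(int(np.ceil(np.linalg.norm(T-p0)/st)),int(np.ceil(np.linalg.norm(rv)/turn)),1)
        cp=p0.copy();cr=r;r0=r;rows=[]
        for i in range(1,n+1):
            d=np.round(cr.inv().apply(p0+(T-p0)*i/n-cp)*2)/2
            g=r0*R.from_rotvec(rv*i/n,degrees=True)
            w=np.round((cr.inv()*g).as_rotvec(degrees=True),1)
            cp=cp+cr.apply(d); cr=cr*R.from_rotvec(w,degrees=True)
            rows.append(d.tolist()+w.tolist())
        p=cp/1000;r=cr
        print("->",np.round(cp,1),"rows",n)
        for k in range(0,n,8): print(json.dumps(rows[k:k+8]).replace(".0",""))
def st():
    s,p,r=pose(); m=r.as_matrix()
    print("t%.2f"%s["time"],np.round(p*1000,1),"az%.1f"%np.degrees(np.arctan2(m[1,0],m[0,0])),"tilt%.2f"%np.degrees(np.arccos(-m[2,2])),"F",np.round(s["contact_force"],1),"gap%.1f"%(s["finger_gap"]*1000),"j",np.round(np.degrees(s["joint_pos"])))
E
python3 - <<'E'
from h import *
st()
plan([([.695,-.2155,.12],-100.7),([.695,-.2155,.016],-100.7,30)])
E
```

```text
t0.20 [ 176.3 -547.   238.8] az-72.1 tilt0.07 F [-0.3  0.4  0.2] gap85.5 j [-79.  16.  86.   0.  78.  -7.]
-> [ 695.1 -215.5  119.9] rows 16
[[-10, -37, 7.5, 0, 0, 1.8], [-10.5, -37, 7.5, 0, 0, 1.8], [-12.5, -36.5, 7.5, 0, 0, 1.8], [-13, -36, 7.5, 0, 0, 1.7], [-14.5, -36, 7, 0, 0, 1.8], [-15, -35, 7.5, 0, 0, 1.8], [-16.5, -35, 7.5, 0, 0, 1.8], [-18, -34, 7.5, 0, 0, 1.8]]
[[-18.5, -34, 7.5, 0, 0, 1.8], [-19.5, -33, 7.5, 0, 0, 1.8], [-21, -32.5, 7.5, 0, 0, 1.7], [-21.5, -31.5, 7.5, 0, 0, 1.8], [-22.5, -31, 7, 0, 0.1, 1.8], [-24, -30.5, 7.5, 0, -0, 1.8], [-24.5, -29.5, 7.5, 0, -0, 1.8], [-25.5, -29, 7.5, 0, -0, 1.8]]
-> [ 695.1 -215.6   15.9] rows 4
[[-0, 0, 26, 0, -0, -0], [-0, 0, 26, 0, -0, -0], [-0, 0, 26, 0, -0, -0], [-0, 0, 26, 0, -0, -0]]
```

Request:
{"api": "jog_arm", "payload": {
  "increments": [
    [[-10,-37,7.5,0,0,1.8],[-10.5,-37,7.5,0,0,1.8],[-12.5,-36.5,7.5,0,0,1.8],[-13,-36,7.5,0,0,1.7],[-14.5,-36,7,0,0,1.8],[-15,-35,7.5,0,0,1.8],[-16.5,-35,7.5,0,0,1.8],[-18,-34,7.5,0,0,1.8]]
  ]
}}

```text
time: 0.87
eef_pos: [0.437, -0.3802, 0.1794]
eef_rot: [0.0, 0.728, -0.685, 0.0]
contact_force: [0.1, -0.0, 0.3]
finger_gap: 0.0854
```

Request:
{"api": "jog_arm", "payload": {
  "increments": [
    [[-18.5,-34,7.5,0,0,1.8],[-19.5,-33,7.5,0,0,1.8],[-21,-32.5,7.5,0,0,1.7],[-21.5,-31.5,7.5,0,0,1.8],[-22.5,-31,7,0,0,1.8],[-24,-30.5,7.5,0,0,1.8],[-24.5,-29.5,7.5,0,0,1.8],[-25.5,-29,7.5,0,0,1.8]]
  ]
}}

```text
time: 1.53
eef_pos: [0.6965, -0.2145, 0.1195]
eef_rot: [-0.0, -0.637, 0.771, 0.0]
contact_force: [0.2, -0.8, -0.5]
finger_gap: 0.0855
```

Request:
{"api": "jog_arm", "payload": {
  "increments": [
    [[0,0,0,0,0,0],[0,0,0,0,0,0]]
  ]
}}

```text
time: 1.7
eef_pos: [0.6962, -0.2139, 0.1185]
eef_rot: [-0.001, -0.639, 0.769, 0.001]
contact_force: [-0.8, -0.1, -1.1]
finger_gap: 0.0855
```

```bash
python3 - <<'E'
from h import *
st()
for n in("top","side"):
    f=grab_frame(n); cv2.imwrite(f"pics/{n}1.png",f["frame"])
E
```

```text
t1.70 [ 696.2 -213.9  118.5] az-100.5 tilt0.13 F [-0.8 -0.1 -1.1] gap85.5 j [-23.  33.  75.  -0.  72.  78.]
```

View pics/top1.png

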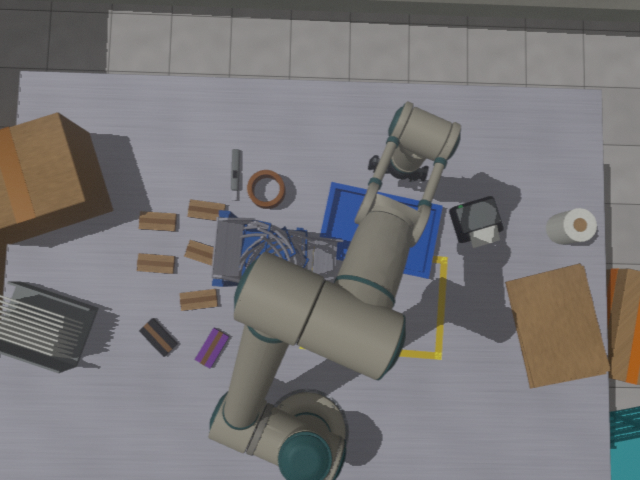

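View pics/side1.png

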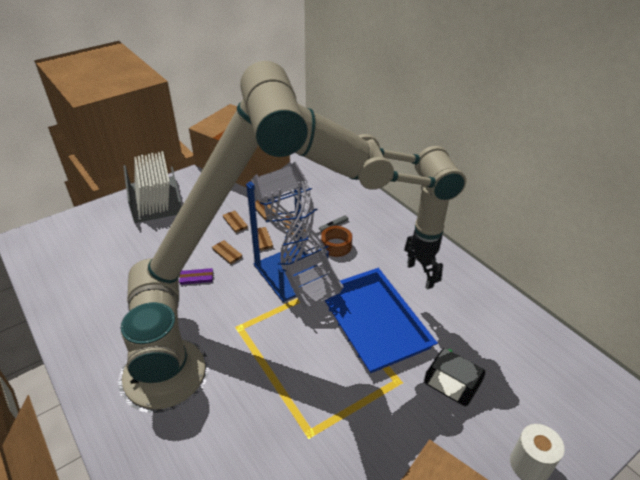

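Request:
{"api": "jog_arm", "payload": {
  "increments": [
    [[0,0,26,0,0,0],[0,0,26,0,0,0],[0,0,26,0,0,0],[0,0,25,0,0,0],[0,0,0,0,0,0]]
  ]
}}

```text
time: 2.22
eef_pos: [0.6902, -0.2159, 0.0124]
eef_rot: [-0.003, -0.637, 0.771, 0.004]
contact_force: [-0.4, 0.8, -0.4]
finger_gap: 0.0854
```

```bash
python3 - <<'E'
from h import *
st()
# tray final contact pose: lip centre at chute X=105; plan in contact direction
a=O+105e-3*X; print(a)
E
```

```text
t2.22 [ 690.2 -215.9   12.4] az-100.8 tilt0.59 F [-0.4  0.8 -0.4] gap85.4 j [-23.  38.  82.  -0.  61.  78.]
[ 0.5634215 -0.193432   0.       ]
```

Request:
{"api": "jog_arm", "payload": {
  "increments": [
    [[0,4,0,0,0,0],[0,4,0,0,0,0],[0,4,0,0,0,0],[0,0,0,0,0,0]]
  ]
}}

```text
time: 2.55
eef_pos: [0.6833, -0.2141, 0.0197]
eef_rot: [0.0, -0.638, 0.77, -0.001]
contact_force: [-0.1, 1.5, -0.7]
finger_gap: 0.0851
```

Request:
{"api": "jog_arm", "payload": {
  "increments": [
    [[0,3,0,0,0,0],[0,3,0,0,0,0],[0,3,0,0,0,0],[0,0,0,0,0,0]]
  ]
}}

```text
time: 2.88
eef_pos: [0.6742, -0.2118, 0.0177]
eef_rot: [-0.0, -0.638, 0.77, -0.0]
contact_force: [-0.6, 0.2, -0.2]
finger_gap: 0.0856
```

Request:
{"api": "jog_arm", "payload": {
  "increments": [
    [[0,2,3,0,0,0],[0,2,0,0,0,0],[0,0,0,0,0,0],[0,0,0,0,0,0]]
  ]
}}

```text
time: 3.22
eef_pos: [0.6721, -0.2117, 0.0148]
eef_rot: [0.001, -0.638, 0.77, -0.001]
contact_force: [5.0, -0.8, 1.4]
finger_gap: 0.0852
```

Request:
{"api": "jog_arm", "payload": {
  "increments": [
    [[0,2,0,0,0,0],[0,2,0,0,0,0],[0,0,0,0,0,0],[0,0,0,0,0,0]]
  ]
}}

```text
time: 3.55
eef_pos: [0.667, -0.2107, 0.0147]
eef_rot: [0.0, -0.638, 0.77, -0.0]
contact_force: [4.2, -1.1, 3.3]
finger_gap: 0.0854
```

```bash
python3 - <<'E'
from h import *
st()
f=grab_frame("side"); cv2.imwrite("pics/s2.png",cv2.resize(f["frame"][200:400,300:500],None,fx=3,fy=3,interpolation=cv2.INTER_CUBIC))
E
```

```text
t3.55 [ 667.  -210.7   14.7] az-100.7 tilt0.06 F [ 4.2 -1.1  3.3] gap85.4 j [-23.  36.  86.  -0.  58.  78.]
```

View pics/s2.png

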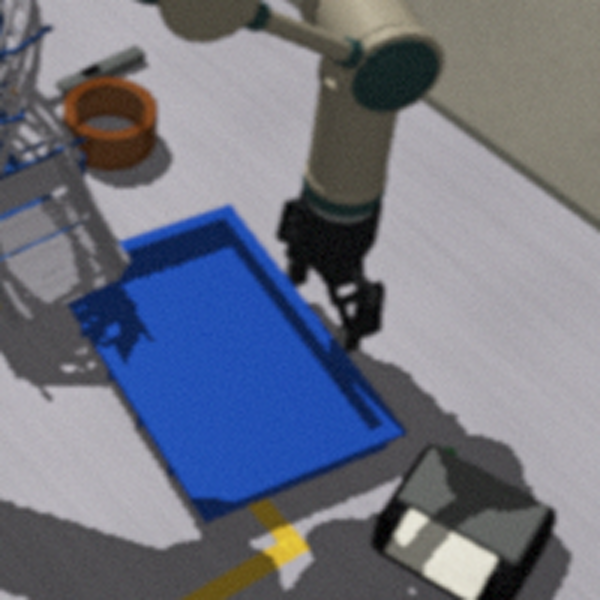

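```bash
python3 - <<'E'
from h import *
p=O+.125*X; p[2]=.0147; plan([(p,-94,6)])
E
```

```text
-> [ 583.4 -194.5   14.6] rows 15
[[-0, 5.5, -0, -0, -0, -0.4], [-0, 6, -0, -0, -0, -0.5], [-0, 5.5, -0, -0, -0, -0.4], [-0.5, 5.5, -0, -0, -0, -0.5], [-0, 6, -0, -0, -0, -0.4], [-0.5, 5.5, -0, -0, -0, -0.5], [-0, 5.5, -0, -0, -0, -0.4], [-0.5, 6, -0, -0, -0, -0.5]]
[[-0.5, 5.5, -0, -0, -0, -0.4], [-0, 5.5, -0, -0, -0, -0.5], [-0.5, 6, -0, -0, -0, -0.4], [-0.5, 5.5, -0, -0, -0, -0.5], [-0.5, 5.5, -0, -0, -0, -0.4], [-1, 6, -0, -0, -0, -0.5], [-0.5, 5.5, -0, -0, -0, -0.4]]
```

Request:
{"api": "jog_arm", "payload": {
  "increments": [
    [[0,5.5,0,0,0,-0.4],[0,6,0,0,0,-0.5],[0,5.5,0,0,0,-0.4],[-0.5,5.5,0,0,0,-0.5],[0,6,0,0,0,-0.4],[-0.5,5.5,0,0,0,-0.5],[0,5.5,0,0,0,-0.4],[-0.5,6,0,0,0,-0.5]]
  ]
}}

```text
time: 4.27
eef_pos: [0.6224, -0.2016, 0.0145]
eef_rot: [0.001, -0.662, 0.75, -0.0]
contact_force: [4.7, -0.0, 2.0]
finger_gap: 0.0854
```

Request:
{"api": "jog_arm", "payload": {
  "increments": [
    [[-0.5,5.5,0,0,0,-0.4],[0,5.5,0,0,0,-0.5],[-0.5,6,0,0,0,-0.4],[-0.5,5.5,0,0,0,-0.5],[-0.5,5.5,0,0,0,-0.4],[-1,6,0,0,0,-0.5],[-0.5,5.5,0,0,0,-0.4],[0,0,0,0,0,0]]
  ]
}}

```text
time: 4.93
eef_pos: [0.5817, -0.1937, 0.0143]
eef_rot: [-0.0, -0.682, 0.731, 0.001]
contact_force: [2.8, 0.1, 1.5]
finger_gap: 0.0854
```

```bash
cat >> h.py <<'E'
def traymeas(name):
    f=grab_frame("top");H=hsv(f);hh=H[...,0].astype(int)
    cv2.imwrite(f"pics/{name}.png",f["frame"])
    bl=(hh>105)&(hh<128)&(H[...,1]>130); bl[:,:305]=0
    return f,bl
E
python3 - <<'E'
from h import *
st(); f,bl=traymeas("t3")
for r in rect(f,bl,.034,200): print(*r)
E
```

```text
t4.93 [ 581.7 -193.7   14.3] az-94.0 tilt0.12 F [2.8 0.1 1.5] gap85.4 j [-25.  30.  98.  -0.  52.  69.]
[341. 243.] 1007 [501.3 -66.1] [101.7 175.6] 74.1
[392. 238.] 708 [ 541.4 -216.5] [111.7  72. ] 74.6
[422. 273.] 1613 [ 457.4 -301.2] [ 88.6 209. ] 83.5
```

View pics/t3.png

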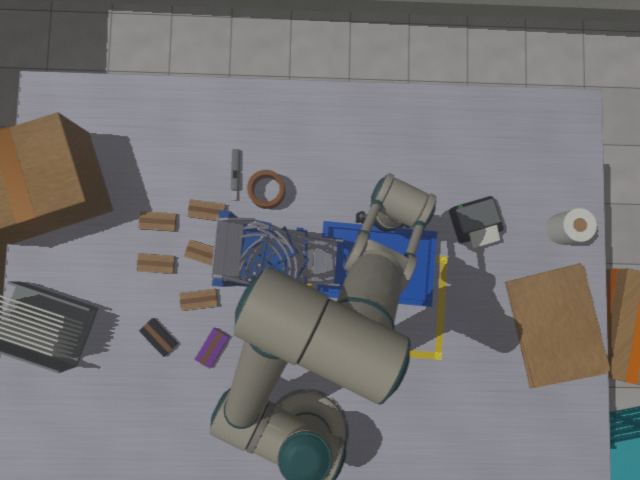

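```bash
cat >> h.py <<'E'
def trayfit(f,bl,far,right,h=.034):
    """far: list of col ranges scanning first blue from top; right: row range scanning last blue"""
    pf=[(u,np.nonzero(bl[150:,u])[0][0]+150-.5) for a,b in far for u in range(a,b) if bl[150:,u].any()]
    pr=[(np.nonzero(bl[v])[0][-1]+.5,v) for v in range(*right) if bl[v].any()]
    L=[]
    for p in(pf,pr):
        w=ray(f,p,h)*1000
        vx,vy,x,y=cv2.fitLine(w.astype(np.float32),cv2.DIST_HUBER,0,.01,.01).ravel().astype(float)
        L.append((np.array([vx,vy]),np.array([x,y])))
    d1,d2=L[0][0],L[1][0]
    if d1[1]<0:d1=-d1
    if d2[0]<0:d2=-d2
    a1=np.degrees(np.arctan2(d1[1],d1[0]))-90; a2=np.degrees(np.arctan2(d2[1],d2[0]))
    # corner intersection
    t=np.linalg.solve(np.c_[d1,-d2],L[1][1]-L[0][1]); c=L[0][1]+d1*t[0]
    cen=c+d1*160-np.array([d1[1],-d1[0]])*105
    rel=cen/1000-O[:2]
    print("yaw far %.2f right %.2f"%(a1,a2),"corner",c.round(1),"centre",cen.round(1),"chute rel mm",np.round([rel@X[:2]*1000,rel@Y[:2]*1000],1),"yaw rel %.2f"%(a1+3.35))
E
python3 - <<'E'
from h import *
f,bl=traymeas("t4")
trayfit(f,bl,[(328,352),(427,435)],(240,296))
E
```

```text
yaw far -4.17 right -4.44 corner [ 557.9 -351.4] centre [ 464.8 -184.2] chute rel mm [6.  3.4] yaw rel -0.82
```

Request:
{"api": "jog_arm", "payload": {
  "increments": [
    [[0,2,0,0,0,-0.3],[0,2,0,0,0,-0.3],[0,1.5,0,0,0,-0.2],[0,0,0,0,0,0],[0,0,0,0,0,0]]
  ]
}}

```text
time: 5.45
eef_pos: [0.577, -0.1936, 0.0139]
eef_rot: [-0.0, -0.687, 0.727, 0.001]
contact_force: [2.3, 0.8, 0.3]
finger_gap: 0.0851
```

```bash
python3 - <<'E'
from h import *
st();f,bl=traymeas("t5")
trayfit(f,bl,[(328,352),(427,435)],(240,296))
E
```

```text
t5.45 [ 577.  -193.6   13.9] az-93.2 tilt0.09 F [2.3 0.8 0.3] gap85.1 j [-25.  30.  99.  -0.  51.  68.]
yaw far -3.80 right -3.60 corner [ 554.  -350.8] centre [ 459.9 -184.2] chute rel mm [1.1 3.1] yaw rel -0.45
```

Request:
{"api": "jog_arm", "payload": {
  "increments": [
    [[0,-10,0,0,0,0],[0,-20,0,0,0,0],[0,0,-30,0,0,0],[0,0,-30,0,0,0]]
  ]
}}

```text
time: 5.83
eef_pos: [0.6063, -0.1952, 0.0721]
eef_rot: [-0.002, -0.687, 0.726, 0.003]
contact_force: [-0.1, 0.0, -0.0]
finger_gap: 0.0855
```

```bash
python3 - <<'E'
from h import *
st();f=grab_frame("top");w=cloud(f)
cv2.imwrite("pics/t6.png",f["frame"])
j1=telemetry.observe()["joint_pos"][0]
d=np.array([np.cos(j1),np.sin(j1)]);n=np.array([-d[1],d[0]])
P=w.reshape(-1,3);P=P[P[:,2]>.1]
a=P[:,:2]@d;b=P[:,:2]@n
for lo in np.arange(0,.75,.05):
    k=(a>lo)&(a<lo+.05)&(b>-.1)&(b<.3)
    if k.sum()>5: print(round(lo,2),"top z",np.percentile(P[k,2],[5,50,95]).round(3),"lat",np.percentile(b[k],[3,97]).round(3))
print("tcp lat",telemetry.observe()["eef_pos"][:2]@n, telemetry.observe()["eef_pos"][:2]@d)
E
```

```text
t5.83 [ 606.3 -195.2   72.1] az-93.2 tilt0.44 F [-0.1  0.  -0. ] gap85.5 j [-24.  28.  91.  -0.  61.  69.]
0.0 top z [0.173 0.204 0.253] lat [-0.08   0.233]
0.05 top z [0.125 0.171 0.375] lat [-0.068  0.207]
0.1 top z [0.388 0.438 0.486] lat [0.146 0.216]
0.15 top z [0.477 0.531 0.578] lat [0.145 0.216]
0.2 top z [0.565 0.613 0.666] lat [0.147 0.215]
0.25 top z [0.715 0.737 0.744] lat [0.012 0.228]
0.3 top z [0.709 0.735 0.744] lat [0.012 0.235]
0.35 top z [0.16  0.664 0.705] lat [0.03  0.279]
0.4 top z [0.182 0.602 0.645] lat [0.029 0.292]
0.45 top z [0.147 0.558 0.591] lat [0.018 0.269]
0.5 top z [0.488 0.502 0.547] lat [0.015 0.127]
0.55 top z [0.218 0.464 0.485] lat [0.014 0.127]
0.6 top z [0.179 0.461 0.47 ] lat [0.011 0.132]
0.65 top z [0.442 0.46  0.467] lat [0.015 0.127]
tcp lat 0.069017503078233 0.6375774272078903
```

View pics/t6.png

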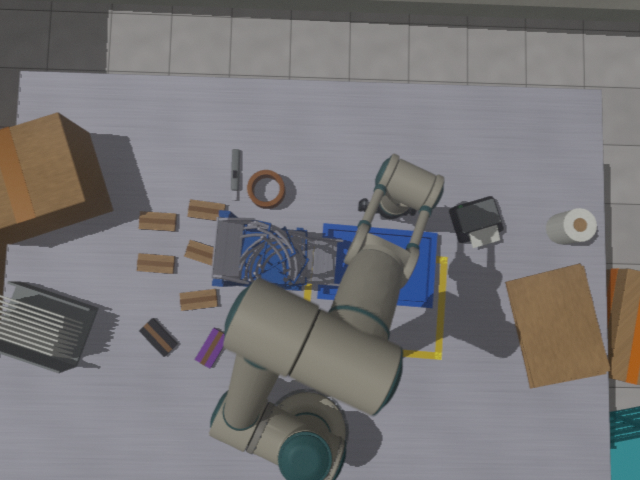

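```bash
python3 - <<'E'
from h import *
plan([([.606,-.195,.40],-93.2),([.455,.430,.40],-5.1),([.455,.430,.06],-5.1)])
E
```

```text
-> [ 606.  -195.1  399.9] rows 9
[[-0, 0.5, -35.5, -0, -0, 0], [-0, 0, -35.5, -0.1, -0, 0], [-0, 0.5, -35.5, 0, -0.1, 0], [-0.5, 0.5, -36, -0, 0, 0], [-0, 0, -35.5, -0.1, 0, 0], [-0, 0.5, -35.5, 0, -0, 0], [-0.5, 0.5, -35.5, -0, -0, 0], [0, 0.5, -35.5, -0.1, -0.1, 0]]
[[-0, 0.5, -35.5, 0, 0, 0]]
-> [455.2 430.  400.2] rows 17
[[-36, 11, 0, -0, 0, -5.2], [-37.5, 7.5, 0, -0, 0, -5.2], [-37.5, 4, 0, -0, 0, -5.1], [-37.5, 1, 0, -0, 0, -5.2], [-38, -2.5, 0, -0, 0, -5.2], [-37.5, -6, 0, -0, 0, -5.2], [-36.5, -9.5, 0, -0, 0, -5.2], [-35.5, -12.5, 0, -0, 0, -5.1]]
[[-34.5, -16, 0, -0, 0, -5.2], [-33, -18.5, 0, -0, 0, -5.2], [-31, -22, 0, -0, 0, -5.2], [-28.5, -24.5, 0, -0, 0, -5.2], [-26.5, -27, 0, -0, 0, -5.2], [-24, -29, 0, -0, 0, -5.1], [-21.5, -31.5, 0, -0, 0, -5.2], [-18.5, -33, 0, -0, 0, -5.2]]
[[-15, -34.5, 0, -0, 0, -5.2]]
-> [455.1 430.1  60.2] rows 9
[[-0, 0, 38, -0, 0, 0], [-0, 0, 37.5, -0, 0, 0], [-0, 0, 38, -0, 0, 0], [-0, 0, 37.5, -0, 0, 0], [-0, 0, 38, -0, 0, 0], [-0, 0, 38, -0, 0, 0], [-0, 0, 37.5, -0, 0, 0], [-0, 0, 38, -0, 0, 0]]
[[-0, 0, 37.5, -0, 0, 0]]
```

Request:
{"api": "jog_arm", "payload": {
  "increments": [
    [[0,0,-41,0,0,0],[0,0,-41,0,0,0],[0,0,-41,0,0,0],[0,0,-41,0,0,0],[0,0,-41,0,0,0],[0,0,-41,0,0,0],[0,0,-41,0,0,0],[0,0,-41,0,0,0]]
  ]
}}

```text
time: 6.55
eef_pos: [0.6065, -0.1955, 0.4041]
eef_rot: [-0.001, -0.687, 0.727, 0.001]
contact_force: [0.3, 0.0, 0.1]
finger_gap: 0.0856
```

Request:
{"api": "jog_arm", "payload": {
  "increments": [
    [[-36,11,0,0,0,-5.2],[-37.5,7.5,0,0,0,-5.2],[-37.5,4,0,0,0,-5.1],[-37.5,1,0,0,0,-5.2],[-38,-2.5,0,0,0,-5.2],[-37.5,-6,0,0,0,-5.2],[-36.5,-9.5,0,0,0,-5.2],[-35.5,-12.5,0,0,0,-5.1]]
  ]
}}

```text
time: 7.22
eef_pos: [0.5355, 0.0998, 0.402]
eef_rot: [0.001, 0.9, -0.435, -0.001]
contact_force: [0.7, 0.6, -0.4]
finger_gap: 0.0851
```

Request:
{"api": "jog_arm", "payload": {
  "increments": [
    [[-34.5,-16,0,0,0,-5.2],[-33,-18.5,0,0,0,-5.2],[-31,-22,0,0,0,-5.2],[-28.5,-24.5,0,0,0,-5.2],[-26.5,-27,0,0,0,-5.2],[-24,-29,0,0,0,-5.1],[-21.5,-31.5,0,0,0,-5.2],[-18.5,-33,0,0,0,-5.2]]
  ]
}}

```text
time: 7.88
eef_pos: [0.4649, 0.3942, 0.4018]
eef_rot: [0.001, 0.996, -0.088, -0.0]
contact_force: [0.9, -0.3, 0.2]
finger_gap: 0.0855
```

Request:
{"api": "jog_arm", "payload": {
  "increments": [
    [[-15,-34.5,0,0,0,-5.2],[0,0,41,0,0,0],[0,0,41,0,0,0],[0,0,41,0,0,0],[0,0,41,0,0,0],[0,0,0,0,0,0],[0,0,0,0,0,0]]
  ]
}}

```text
time: 8.47
eef_pos: [0.4561, 0.4284, 0.236]
eef_rot: [0.003, 0.999, -0.045, -0.003]
contact_force: [1.1, -0.3, 0.4]
finger_gap: 0.0853
```

```bash
cat >> h.py <<'E'
def packs(f):
    H=hsv(f);hh=H[...,0].astype(int)
    br=(hh>5)&(hh<20)&(H[...,1]>90)&(H[...,2]>50); br[:,:130]=0;br[:,300:]=0;br[:195]=0;br[315:]=0
    for c,a,p,s,ang in rect(f,br,.014):
        jaw=ang-90 if s[0]>s[1] else ang
        print("packet px",c,"area",a,"at",p,"size",s,"jaw az",round((jaw+90)%180-90,1))
E
python3 - <<'E'
from h import *
st();f=grab_frame("top");packs(f)
cv2.imwrite("pics/t7.png",f["frame"])
f,bl=traymeas("t7b");trayfit(f,bl,[(330,430)],(250,320))
E
```

```text
t8.47 [456.1 428.4 236. ] az-5.1 tilt0.42 F [ 1.1 -0.3  0.4] gap85.3 j [37. 21. 80. -0. 80. 42.]
packet px [266. 201.] area 173 at [637.3 131.2] size [31.4 93. ] jaw az 1.5
packet px [204. 210.] area 396 at [605.9 297.9] size [93.8 44.6] jaw az -5.8
packet px [157. 221.] area 532 at [572.2 432.1] size [96.1 46.6] jaw az -2.5
packet px [199. 252.] area 392 at [488.  308.8] size [73.7 44.8] jaw az -17.1
packet px [155. 263.] area 542 at [454.  430.8] size [96.6 44.1] jaw az -3.9
packet px [198. 299.] area 518 at [355.9 307.9] size [43.5 95.8] jaw az 7.9
yaw far -3.47 right -3.10 corner [ 555.7 -349.9] centre [ 460.6 -183.8] chute rel mm [1.8 3.6] yaw rel -0.12
```

View pics/t7.png

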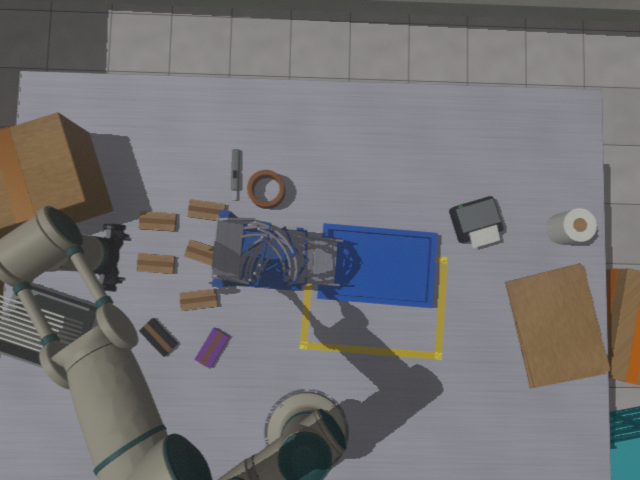

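```bash
python3 - <<'E'
from h import *
f=grab_frame("top");w=cloud(f)
for u,v in [(50,170),(100,190),(62,120),(108,208),(60,310),(90,320)]: print(u,v,w[v,u].round(3))
P=w[110:245,0:112].reshape(-1,3)
plan([([.4545,.4305,.008],-4.5,40)])
E
```

```text
50 170 [0.674 0.649 0.171]
100 190 [0.649 0.579 0.049]
62 120 [0.803 0.631 0.166]
108 208 [0.602 0.56  0.035]
60 310 [0.319 0.685 0.011]
90 320 [0.294 0.601 0.013]
-> [454.5 430.4   8.1] rows 6
[[-1, 0.5, 39, -0, -0.1, -0.1], [-1, 0, 39, -0.1, -0, -0.1], [-1, 0.5, 39, -0, -0.1, -0.1], [-1, 0, 39, -0.1, -0, -0.1], [-0.5, 0, 39, -0, -0.1, -0.1], [-1, 0.5, 39, -0, -0, -0.1]]
```

Request:
{"api": "jog_arm", "payload": {
  "increments": [
    [[-0.5,-1,40,0,0,-0.3],[-0.5,-1,40,0,0,-0.3],[-0.5,0,40,0,0,0],[0,0,40,0,0,0],[0,0,30,0,0,0],[0,0,10,0,0,0],[0,0,0,0,0,0],[0,0,0,0,0,0]]
  ]
}}

```text
time: 9.28
eef_pos: [0.4582, 0.4332, 0.0407]
eef_rot: [-0.001, 0.999, -0.04, 0.002]
contact_force: [0.2, 0.1, 1.5]
finger_gap: 0.0853
```

```bash
python3 - <<'E'
from h import *
for i in range(4):
    st(); f=grab_frame("side")
cv2.imwrite("pics/s8.png",cv2.resize(f["frame"][150:350,120:320],None,fx=3,fy=3,interpolation=cv2.INTER_CUBIC))
E
```

```text
t9.28 [458.2 433.2  40.7] az-4.5 tilt0.26 F [0.2 0.1 1.5] gap85.3 j [37. 30. 95. -0. 55. 42.]
t9.33 [458.5 433.5  41.4] az-4.5 tilt0.36 F [ 0.5 -0.7  0.5] gap85.2 j [37. 30. 95. -0. 55. 42.]
t9.38 [458.4 433.5  41.6] az-4.5 tilt0.38 F [0.2 0.9 0. ] gap85.3 j [37. 30. 95. -0. 55. 42.]
t9.43 [458.1 433.3  41.4] az-4.5 tilt0.35 F [-0.  -0.8  0.1] gap85.4 j [37. 30. 95. -0. 55. 42.]
```

View pics/s8.png

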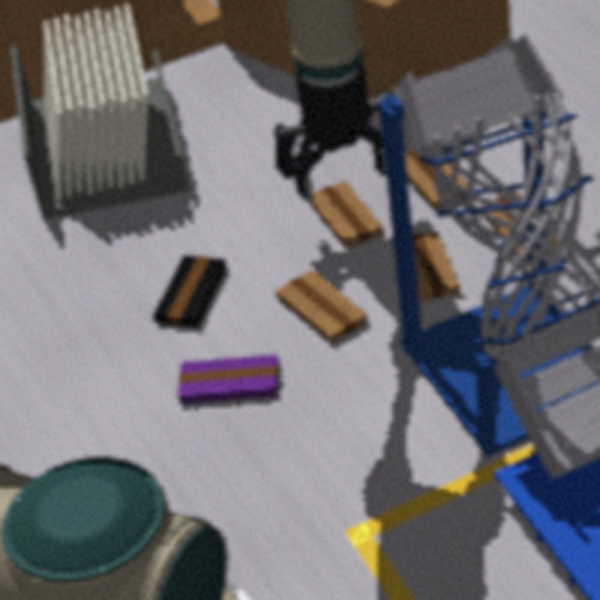

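```bash
python3 - <<'E'
from h import *
plan([([.4543,.4307,.0415],-4.5,40),([.4543,.4307,.009],-4.5,20)])
E
```

```text
-> [454.5 430.7  41.6] rows 1
[[-3, 2.5, -0.5, -0.2, -0.2, -0]]
-> [454.1 430.8   9.1] rows 2
[[-0, 0, 16.5, -0, -0, -0], [-0.5, 0, 16, -0, -0, -0]]
```

Request:
{"api": "jog_arm", "payload": {
  "increments": [
    [[-3,2.5,0,-0.2,-0.2,0],[0,0,16,0,0,0],[0,0,16,0,0,0],[0,0,0,0,0,0],[0,0,0,0,0,0]]
  ]
}}

```text
time: 9.9
eef_pos: [0.4522, 0.429, 0.0063]
eef_rot: [0.002, 0.999, -0.04, -0.002]
contact_force: [0.3, -0.3, 0.0]
finger_gap: 0.0853
```

Request:
{"api": "jog_arm", "payload": {
  "increments": [
    [[0,0,0,0,0,0],[0,0,0,0,0,0],[0,0,0,0,0,0],[0,0,0,0,0,0],[0,0,0,0,0,0]]
  ],
  "jaw": 40
}}

```text
time: 10.32
eef_pos: [0.4536, 0.43, 0.0077]
eef_rot: [0.001, 0.999, -0.04, -0.001]
contact_force: [0.6, -0.0, 6.0]
finger_gap: 0.0485
```

```bash
python3 - <<'E'
from h import *
st()
plan([([.4536,.430,.05],-4.5,20),([.4536,.43,.42],-4.5,41),([.480,.183,.41],86.65,38)])
E
```

```text
t10.32 [453.6 430.    7.7] az-4.5 tilt0.13 F [ 0.6 -0.   6. ] gap48.5 j [37. 32. 97. -0. 52. 42.]
-> [453.6 430.1  50.2] rows 3
[[-0, 0, -14, 0, 0, -0], [-0, 0, -14, 0.1, 0.1, -0], [-0, 0, -14.5, 0, -0, -0]]
-> [453.5 430.1 420.2] rows 10
[[0, 0, -37, 0, -0, -0], [0, 0, -37, 0, -0, -0], [0, 0, -37, 0, -0, -0], [0, 0, -37, 0, -0, -0], [0, 0, -37, 0, -0, -0], [0, 0, -37, 0, -0, -0], [0, 0, -37, 0, -0, -0], [0, 0, -37, 0, -0, -0]]
[[0, 0, -37, 0, -0, -0], [0, 0, -37, 0, -0, -0]]
-> [480.2 183.2 409.8] rows 14
[[3.5, 17.5, 0.5, 0, -0, -6.5], [1, 17.5, 1, 0, -0, -6.5], [-0.5, 18, 0.5, 0, -0, -6.5], [-3, 17.5, 1, 0, -0, -6.6], [-4.5, 17, 0.5, 0, -0, -6.5], [-6.5, 16.5, 1, 0, -0, -6.5], [-8.5, 15.5, 0.5, 0, -0, -6.5], [-10.5, 14.5, 1, 0, -0, -6.5]]
[[-11.5, 13.5, 0.5, 0, -0, -6.5], [-13.5, 12, 1, 0, -0, -6.5], [-14, 10, 0.5, 0, -0, -6.5], [-15.5, 8.5, 1, 0, -0, -6.6], [-16.5, 7, 0.5, 0, 0, -6.5], [-17, 5, 1, 0, 0, -6.5]]
```

Request:
{"api": "jog_arm", "payload": {
  "increments": [
    [[0,0,-14,0,0,0],[0,0,-28,0,0,0],[0,0,-37,0,0,0],[0,0,-37,0,0,0],[0,0,-37,0,0,0],[0,0,-37,0,0,0],[0,0,-37,0,0,0],[0,0,-37,0,0,0]]
  ]
}}

```text
time: 10.98
eef_pos: [0.4532, 0.4299, 0.2723]
eef_rot: [0.002, 0.999, -0.04, -0.002]
contact_force: [0.3, 0.3, -1.1]
finger_gap: 0.0483
```

Request:
{"api": "jog_arm", "payload": {
  "increments": [
    [[0,0,-37,0,0,0],[0,0,-37,0,0,0],[0,0,-37,0,0,0],[0,0,-37,0,0,0]]
  ]
}}

```text
time: 11.32
eef_pos: [0.4537, 0.4303, 0.4203]
eef_rot: [0.002, 0.999, -0.04, -0.002]
contact_force: [1.5, -0.1, 0.1]
finger_gap: 0.0482
```

Request:
{"api": "jog_arm", "payload": {
  "increments": [
    [[3.5,17.5,0.5,0,0,-6.5],[1,17.5,1,0,0,-6.5],[-0.5,18,0.5,0,0,-6.5],[-3,17.5,1,0,0,-6.6],[-4.5,17,0.5,0,0,-6.5],[-6.5,16.5,1,0,0,-6.5],[-8.5,15.5,0.5,0,0,-6.5],[-10.5,14.5,1,0,0,-6.5]]
  ]
}}

```text
time: 11.98
eef_pos: [0.469, 0.2885, 0.4126]
eef_rot: [0.001, 0.914, 0.406, -0.002]
contact_force: [0.4, -0.5, 0.0]
finger_gap: 0.0482
```

Request:
{"api": "jog_arm", "payload": {
  "increments": [
    [[-11.5,13.5,0.5,0,0,-6.5],[-13.5,12,1,0,0,-6.5],[-14,10,0.5,0,0,-6.5],[-15.5,8.5,1,0,0,-6.6],[-16.5,7,0.5,0,0,-6.5],[-17,5,1,0,0,-6.5],[0,0,0,0,0,0],[0,0,0,0,0,0]]
  ]
}}

```text
time: 12.65
eef_pos: [0.4807, 0.1833, 0.4085]
eef_rot: [-0.0, 0.729, 0.685, -0.002]
contact_force: [-0.4, -0.6, -0.9]
finger_gap: 0.0483
```

```bash
python3 - <<'E'
from h import *
st()
f=grab_frame("side"); cv2.imwrite("pics/s9.png",cv2.resize(f["frame"][100:300,200:400],None,fx=3,fy=3,interpolation=cv2.INTER_CUBIC))
F=O+.369*Y;print(F)
plan([([F[0],F[1],.349],86.65,20)])
E
```

```text
t12.65 [480.7 183.3 408.5] az86.5 tilt0.27 F [-0.4 -0.6 -0.9] gap48.3 j [ 13.   8.  73.  -0.  99. -73.]
[0.4801496 0.1810727 0.       ]
-> [479.9 180.9 349. ] rows 3
[[-1, -0, 20, -0.1, 0.1, -0], [-1, -0, 19.5, -0, 0, -0.1], [-1, -0.5, 20, -0.1, 0.1, -0]]
```

View pics/s9.png

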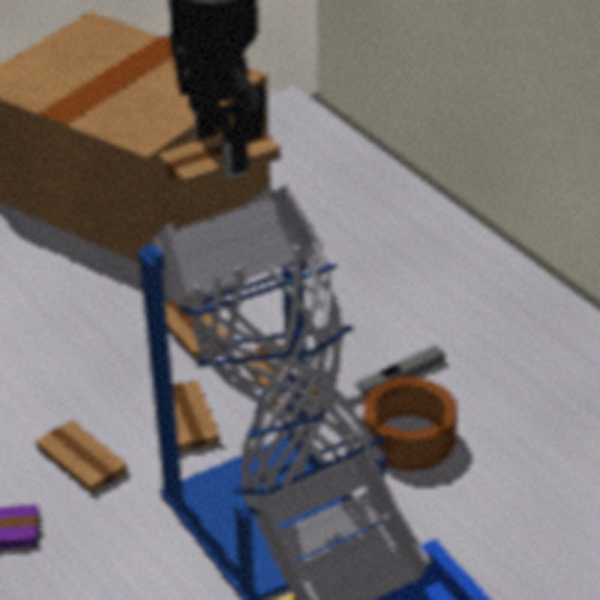

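Request:
{"api": "jog_arm", "payload": {
  "increments": [
    [[-1,0,20,0,0.1,0],[-1,0,20,0,0.1,0],[-0.5,0,17,0,0,0],[0,0,0,0,0,0],[0,0,0,0,0,0]]
  ]
}}

```text
time: 13.12
eef_pos: [0.4801, 0.1819, 0.351]
eef_rot: [-0.002, 0.727, 0.686, -0.002]
contact_force: [-0.0, -0.2, 0.0]
finger_gap: 0.0484
```

```bash
python3 - <<'E'
from h import *
st()
f=grab_frame("side"); cv2.imwrite("pics/s10.png",cv2.resize(f["frame"][100:300,200:400],None,fx=3,fy=3,interpolation=cv2.INTER_CUBIC))
E
```

```text
t13.12 [480.1 181.9 351. ] az86.7 tilt0.31 F [-0.  -0.2  0. ] gap48.4 j [ 13.   8.  81.   0.  91. -74.]
```

View pics/s10.png

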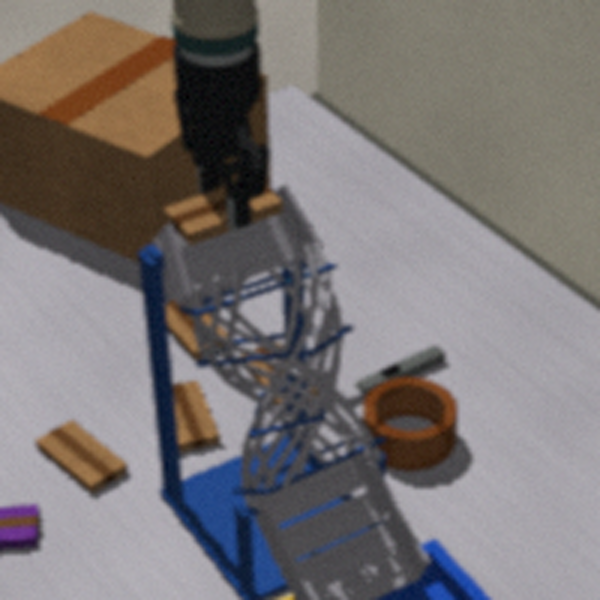

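Request:
{"api": "jog_arm", "payload": {
  "increments": [
    [[0,0,0,0,0,0],[0,0,0,0,0,0],[0,0,0,0,0,0],[0,0,0,0,0,0],[0,0,0,0,0,0],[0,0,0,0,0,0],[0,0,-20,0,0,0],[0,0,-30,0,0,0]]
  ],
  "jaw": 75
}}

```text
time: 13.83
eef_pos: [0.4794, 0.1808, 0.3992]
eef_rot: [-0.003, 0.727, 0.686, -0.004]
contact_force: [0.7, 0.6, 0.3]
finger_gap: 0.0751
```

```bash
python3 - <<'E'
from h import *
st()
f=grab_frame("side"); cv2.imwrite("pics/s11.png",cv2.resize(f["frame"][100:400,200:500],None,fx=2,fy=2,interpolation=cv2.INTER_CUBIC))
E
```

```text
t13.83 [479.4 180.8 399.2] az86.7 tilt0.61 F [0.7 0.6 0.3] gap75.1 j [ 13.   8.  75.   0.  98. -74.]
```

View pics/s11.png

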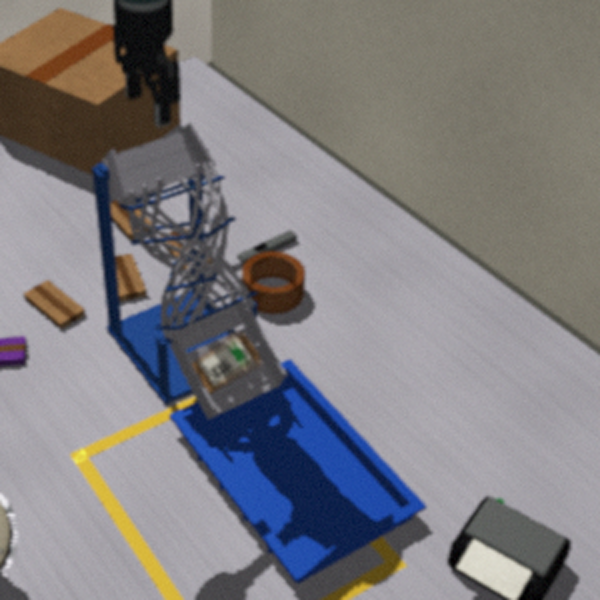

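```bash
python3 - <<'E'
from h import *
st();f=grab_frame("top");packs(f);cv2.imwrite("pics/t12.png",f["frame"])
plan([([.572,.432,.36],-2.5,38)],start=([.4801,.1815,.401],86.7))
E
```

```text
t13.88 [482.3 181.5 407.2] az86.7 tilt0.26 F [1.8 0.2 4.4] gap75.2 j [ 13.   8.  74.   0.  98. -74.]
packet px [266. 201.] area 176 at [637.3 131.2] size [31.4 93. ] jaw az 1.5
packet px [217. 208.] area 74 at [608.3 262.3] size [31.2 30.9] jaw az -88.5
packet px [194. 300.] area 414 at [354.1 318.8] size [44.5 73.8] jaw az 8.8
-> [572.  431.9 360. ] rows 13
[[19.5, 6, 3, 0, 0, 6.9], [20.5, 3.5, 3.5, 0, 0, 6.8], [20.5, 1, 3, 0, 0, 6.9], [20.5, -1, 3, 0, 0, 6.8], [20, -4, 3.5, 0, 0, 6.9], [19.5, -6, 3, 0, 0, 6.9], [19, -8.5, 3, 0, 0, 6.8], [17.5, -10.5, 3, 0, 0, 6.9]]
[[16, -13, 3.5, 0, 0, 6.9], [14.5, -14.5, 3, 0, 0, 6.8], [13, -16, 3, 0, 0, 6.9], [10.5, -17.5, 3.5, 0, 0, 6.8], [8.5, -18.5, 3, 0, 0, 6.9]]
```

View pics/t12.png

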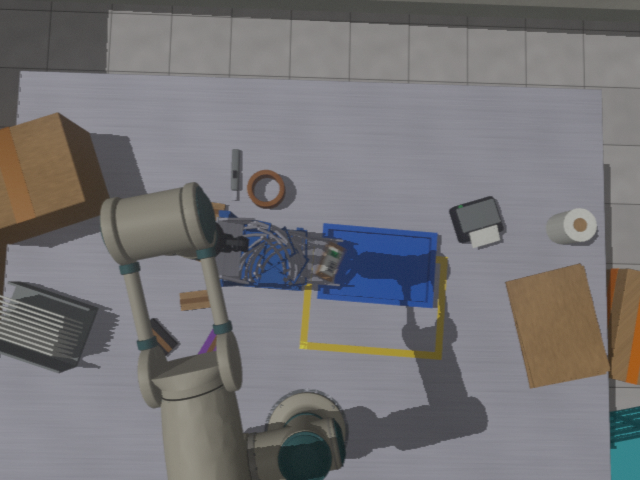

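Request:
{"api": "jog_arm", "payload": {
  "increments": [
    [[19.5,6,3,0,0,6.9],[20.5,3.5,3.5,0,0,6.8],[20.5,1,3,0,0,6.9],[20.5,-1,3,0,0,6.8],[20,-4,3.5,0,0,6.9],[19.5,-6,3,0,0,6.9],[19,-8.5,3,0,0,6.8],[17.5,-10.5,3,0,0,6.9]]
  ],
  "jaw": 85
}}

```text
time: 14.6
eef_pos: [0.5378, 0.3362, 0.3755]
eef_rot: [-0.001, 0.963, 0.271, -0.002]
contact_force: [0.2, -0.0, 0.0]
finger_gap: 0.0849
```

Request:
{"api": "jog_arm", "payload": {
  "increments": [
    [[16,-13,3.5,0,0,6.9],[14.5,-14.5,3,0,0,6.8],[13,-16,3,0,0,6.9],[10.5,-17.5,3.5,0,0,6.8],[8.5,-18.5,3,0,0,6.9],[0,0,40,0,0,0],[0,0,40,0,0,0],[0,0,40,0,0,0]]
  ]
}}

```text
time: 15.27
eef_pos: [0.5724, 0.4321, 0.2387]
eef_rot: [-0.0, 1.0, -0.022, -0.001]
contact_force: [1.1, 0.0, -0.7]
finger_gap: 0.085
```

Request:
{"api": "jog_arm", "payload": {
  "increments": [
    [[0,0,40,0,0,0],[0,0,40,0,0,0],[0,0,40,0,0,0],[0,0,40,0,0,0],[0,0,0,0,0,0],[0,0,0,0,0,0]]
  ]
}}

```text
time: 15.77
eef_pos: [0.5701, 0.4306, 0.0776]
eef_rot: [0.002, 1.0, -0.022, -0.004]
contact_force: [0.7, 0.9, -0.1]
finger_gap: 0.085
```

```bash
python3 - <<'E'
from h import *
f=grab_frame("top");packs(f);cv2.imwrite("pics/t13.png",f["frame"][:,100:])
st()
plan([([.5722,.432,.05],-2.5,40),([.5722,.432,.008],-2.5,22)])
E
```

```text
packet px [266. 201.] area 176 at [637.3 131.2] size [31.4 93. ] jaw az 1.5
packet px [211. 207.] area 167 at [613.9 281.8] size [64.1 25.6] jaw az -6.8
packet px [160. 221.] area 444 at [571.6 423. ] size [79.6 45.5] jaw az -3.8
packet px [201. 253.] area 327 at [487.9 308.5] size [73.1 44.8] jaw az -17.1
packet px [198. 299.] area 534 at [356.  308.1] size [43.8 95.9] jaw az 7.6
t15.82 [572.2 431.9  80.8] az-2.5 tilt0.19 F [1.1 0.2 0.8] gap85.4 j [31. 34. 79.  0. 67. 34.]
-> [572.1 431.9  49.8] rows 1
[[0, -0, 31, -0, 0.2, -0]]
-> [572.1 431.9   7.8] rows 2
[[0, -0, 21, -0, -0, -0], [0, -0, 21, -0, -0, -0]]
```

View pics/t13.png

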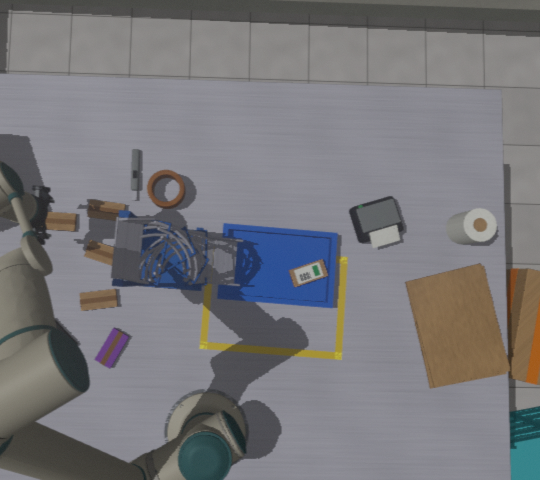

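Request:
{"api": "jog_arm", "payload": {
  "increments": [
    [[0,0,31,0,0.2,0],[0,0,21,0,0,0],[0,0,21,0,0,0],[0,0,0,0,0,0],[0,0,0,0,0,0]]
  ]
}}

```text
time: 16.23
eef_pos: [0.573, 0.4324, 0.0096]
eef_rot: [-0.001, 1.0, -0.022, 0.001]
contact_force: [0.1, 0.7, 0.8]
finger_gap: 0.0849
```

Request:
{"api": "jog_arm", "payload": {
  "increments": [
    [[0,0,0,0,0,0],[0,0,0,0,0,0],[0,0,0,0,0,0],[0,0,0,0,0,0],[0,0,0,0,0,0]]
  ],
  "jaw": 40
}}

```text
time: 16.65
eef_pos: [0.5731, 0.4326, 0.0101]
eef_rot: [-0.001, 1.0, -0.022, 0.002]
contact_force: [0.7, 0.5, 5.8]
finger_gap: 0.0479
```

```bash
python3 - <<'E'
from h import *
st();s,p,r=pose()
plan([([.480,.182,.41],86.65,38),([.480,.182,.352],86.65,20)],start=([p[0],p[1],.42],-2.5))
E
```

```text
t16.65 [573.1 432.6  10.1] az-2.5 tilt0.27 F [0.7 0.5 5.8] gap47.9 j [31. 38. 84.  0. 59. 34.]
-> [479.8 181.8 410. ] rows 13
[[-6.5, 19.5, 1, 0, 0, -6.9], [-8.5, 19, 0.5, 0, 0, -6.8], [-10.5, 17.5, 1, 0, 0, -6.9], [-13, 16, 0.5, 0, 0, -6.8], [-14.5, 14.5, 1, 0, 0, -6.9], [-16.5, 12.5, 0.5, 0, 0, -6.8], [-17.5, 10.5, 1, 0, 0, -6.9], [-18.5, 8.5, 0.5, 0, 0, -6.9]]
[[-20, 6, 1, 0, 0, -6.8], [-20, 4, 0.5, 0, 0, -6.9], [-20.5, 1, 1, 0, 0, -6.8], [-20.5, -1, 0.5, 0, 0, -6.9], [-20.5, -4, 1, 0, 0, -6.9]]
-> [479.8 181.8 352. ] rows 3
[[0, 0, 19.5, 0, 0, 0], [0, 0, 19, 0, 0, 0], [0, 0, 19.5, 0, 0, 0]]
```

Request:
{"api": "jog_arm", "payload": {
  "increments": [
    [[0,0,-20,0,0,0],[0,0,-30,0,0,0],[0,0,-40,0,0,0],[0,0,-40,0,0,0],[0,0,-40,0,0,0],[0,0,-40,0,0,0],[0,0,-40,0,0,0],[0,0,-40,0,0,0]]
  ]
}}

```text
time: 17.32
eef_pos: [0.5711, 0.4313, 0.3002]
eef_rot: [-0.0, 1.0, -0.022, 0.0]
contact_force: [0.8, -0.3, -0.9]
finger_gap: 0.0481
```

Request:
{"api": "jog_arm", "payload": {
  "increments": [
    [[0,0,-40,0,0,0],[0,0,-40,0,0,0],[0,0,-40,0,0,0]]
  ]
}}

```text
time: 17.57
eef_pos: [0.5708, 0.4311, 0.4203]
eef_rot: [-0.0, 1.0, -0.022, 0.001]
contact_force: [1.2, 0.6, -1.1]
finger_gap: 0.0484
```

Request:
{"api": "jog_arm", "payload": {
  "increments": [
    [[-6.5,19.5,1,0,0,-6.9],[-8.5,19,0.5,0,0,-6.8],[-10.5,17.5,1,0,0,-6.9],[-13,16,0.5,0,0,-6.8],[-14.5,14.5,1,0,0,-6.9],[-16.5,12.5,0.5,0,0,-6.8],[-17.5,10.5,1,0,0,-6.9],[-18.5,8.5,0.5,0,0,-6.9]]
  ]
}}

```text
time: 18.23
eef_pos: [0.5135, 0.2765, 0.4118]
eef_rot: [0.0, 0.896, 0.444, 0.0]
contact_force: [1.0, -0.5, -0.5]
finger_gap: 0.0483
```

Request:
{"api": "jog_arm", "payload": {
  "increments": [
    [[-20,6,1,0,0,-6.8],[-20,4,0.5,0,0,-6.9],[-20.5,1,1,0,0,-6.8],[-20.5,-1,0.5,0,0,-6.9],[-20.5,-4,1,0,0,-6.9],[0,0,0,0,0,0],[0,0,0,0,0,0]]
  ]
}}

```text
time: 18.82
eef_pos: [0.4776, 0.1803, 0.4082]
eef_rot: [0.0, 0.728, 0.685, 0.001]
contact_force: [0.4, 0.7, -0.9]
finger_gap: 0.0483
```

```bash
python3 - <<'E'
from h import *
f,bl=traymeas("t14");trayfit(f,bl,[(330,430)],(250,310))
cv2.imwrite("pics/t14.png",cv2.resize(f["frame"][180:330,300:500],None,fx=3,fy=3,interpolation=cv2.INTER_CUBIC))
st()
plan([([.4801,.182,.352],86.65,20)])
E
```

```text
yaw far -3.47 right -2.36 corner [ 555.9 -347.3] centre [ 460.7 -181.2] chute rel mm [1.8 6.2] yaw rel -0.12
t18.87 [478.  181.  407.9] az86.5 tilt0.11 F [-0.   1.2 -0.7] gap48.3 j [ 13.   7.  74.   0.  98. -74.]
-> [480.1 181.9 351.9] rows 3
[[0.5, 0.5, 18.5, 0, -0, -0], [0, 1, 19, 0.1, -0, -0.1], [0.5, 0.5, 18.5, -0, -0.1, -0]]
```

View pics/t14.png

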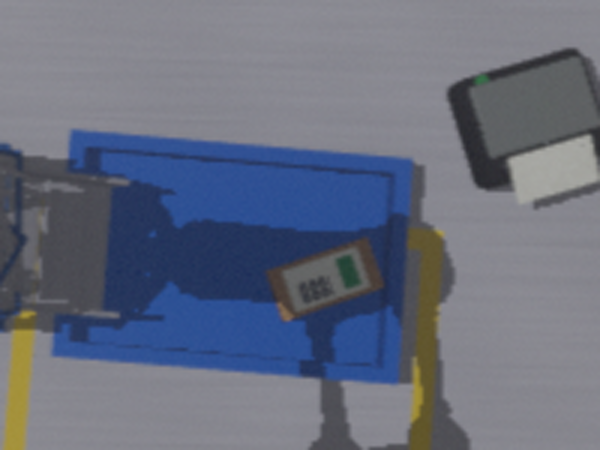

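Request:
{"api": "jog_arm", "payload": {
  "increments": [
    [[0,0.5,19,0,0,0],[0,0.5,19,0,0,0],[0,0.5,18,0,0,0],[0,0,0,0,0,0],[0,0,0,0,0,0]]
  ]
}}

```text
time: 19.28
eef_pos: [0.4795, 0.1815, 0.3506]
eef_rot: [-0.001, 0.727, 0.686, -0.001]
contact_force: [-0.5, 0.1, -0.0]
finger_gap: 0.0483
```

Request:
{"api": "jog_arm", "payload": {
  "increments": [
    [[0,0,0,0,0,0],[0,0,0,0,0,0],[0,0,0,0,0,0],[0,0,0,0,0,0],[0,0,0,0,0,0],[0,0,0,0,0,0],[0,0,-20,0,0,0],[0,0,-30,0,0,0]]
  ],
  "jaw": 75
}}

```text
time: 19.95
eef_pos: [0.4782, 0.1804, 0.399]
eef_rot: [-0.002, 0.727, 0.686, -0.003]
contact_force: [0.5, -0.0, -1.0]
finger_gap: 0.0747
```

```bash
python3 - <<'E'
from h import *
st()
f=grab_frame("side"); cv2.imwrite("pics/s15.png",cv2.resize(f["frame"][100:400,200:500],None,fx=2,fy=2,interpolation=cv2.INTER_CUBIC))
plan([([.356,.308,.36],7.8,38)],start=([.4801,.1815,.401],86.7))
E
```

```text
t19.95 [478.2 180.4 399. ] az86.7 tilt0.40 F [ 0.5 -0.  -1. ] gap74.7 j [ 13.   8.  75.   0.  98. -74.]
-> [356.2 307.8 360. ] rows 12
[[10, -11, 3.5, 0, 0, 6.6], [8.5, -12, 3.5, 0, 0, 6.6], [7, -13, 3, 0, 0, 6.5], [6, -13.5, 3.5, 0, 0, 6.6], [4, -14, 3.5, 0, 0, 6.6], [2.5, -15, 3.5, 0, 0, 6.6], [0.5, -14.5, 3.5, 0, 0, 6.5], [-1, -14.5, 3.5, 0, 0, 6.6]]
[[-2.5, -15, 3, 0, 0, 6.6], [-4.5, -14, 3.5, 0, 0, 6.6], [-5.5, -13.5, 3.5, 0, 0, 6.5], [-7.5, -12.5, 3.5, 0, 0, 6.6]]
```

View pics/s15.png

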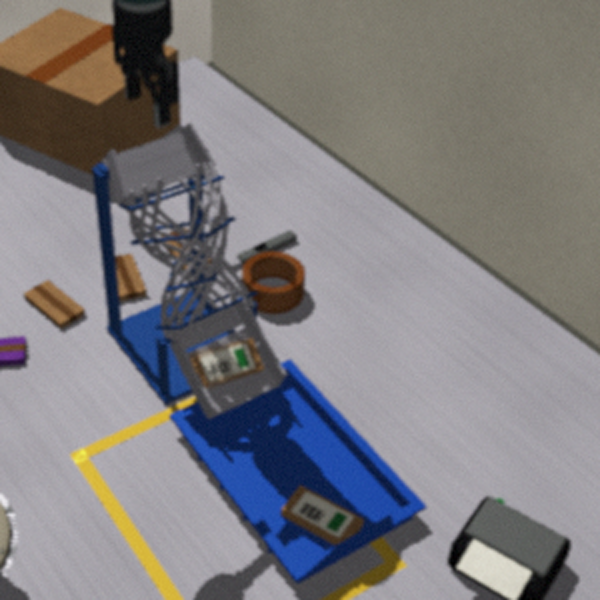

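Request:
{"api": "jog_arm", "payload": {
  "increments": [
    [[10,-11,3.5,0,0,6.6],[8.5,-12,3.5,0,0,6.6],[7,-13,3,0,0,6.5],[6,-13.5,3.5,0,0,6.6],[4,-14,3.5,0,0,6.6],[2.5,-15,3.5,0,0,6.6],[0.5,-14.5,3.5,0,0,6.5],[-1,-14.5,3.5,0,0,6.6]]
  ],
  "jaw": 85
}}

```text
time: 20.67
eef_pos: [0.3965, 0.2654, 0.3737]
eef_rot: [-0.0, 0.957, 0.29, 0.0]
contact_force: [-0.5, -0.2, -0.5]
finger_gap: 0.085
```

Request:
{"api": "jog_arm", "payload": {
  "increments": [
    [[-2.5,-15,3,0,0,6.6],[-4.5,-14,3.5,0,0,6.6],[-5.5,-13.5,3.5,0,0,6.5],[-7.5,-12.5,3.5,0,0,6.6],[0,0,40,0,0,0],[0,0,40,0,0,0],[0,0,40,0,0,0]]
  ]
}}

```text
time: 21.25
eef_pos: [0.3559, 0.3077, 0.2397]
eef_rot: [-0.001, 0.998, 0.068, 0.002]
contact_force: [-0.5, 0.6, -0.8]
finger_gap: 0.0851
```

Request:
{"api": "jog_arm", "payload": {
  "increments": [
    [[0,0,40,0,0,0],[0,0,40,0,0,0],[0,0,40,0,0,0],[0,0,40,0,0,0],[0,0,0,0,0,0],[0,0,0,0,0,0]]
  ]
}}

```text
time: 21.75
eef_pos: [0.3547, 0.3065, 0.0792]
eef_rot: [0.001, 0.998, 0.068, -0.002]
contact_force: [-1.2, 0.4, 0.6]
finger_gap: 0.085
```

```bash
python3 - <<'E'
from h import *
f=grab_frame("top");packs(f);cv2.imwrite("pics/t16.png",f["frame"][:,100:])
st();grab_frame("side");st()
plan([([.356,.308,.05],7.8,40),([.356,.308,.008],7.8,22)])
E
```

```text
packet px [266. 201.] area 175 at [637.3 131.2] size [31.4 93. ] jaw az 1.5
packet px [204. 210.] area 301 at [606.7 303.2] size [82.1 43.2] jaw az -8.1
packet px [199. 252.] area 388 at [488.  308.7] size [73.5 44.8] jaw az -17.1
packet px [205. 299.] area 345 at [358.4 290.1] size [45.1 61.5] jaw az 7.5
t21.80 [356.5 307.7  81.1] az7.8 tilt0.05 F [0.4 0.  0.4] gap85.2 j [ 32.  16. 112.   0.  52.  25.]
t21.85 [357.5 308.4  82.2] az7.8 tilt0.23 F [0.3 0.4 0.1] gap84.9 j [ 32.  16. 112.   0.  52.  25.]
-> [356.1 308.2  50.2] rows 1
[[-1.5, 0, 32, -0.1, -0.2, -0]]
-> [356.1 308.2   8.2] rows 2
[[-0, 0, 21, -0, -0, -0], [-0, 0, 21, -0, -0, -0]]
```

View pics/t16.png

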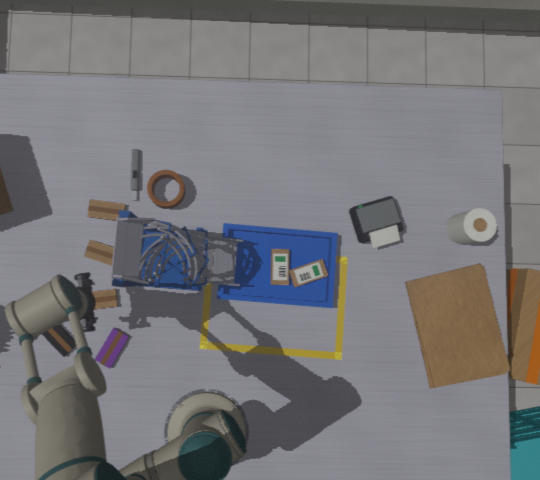

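Request:
{"api": "jog_arm", "payload": {
  "increments": [
    [[-1,0,31,0,-0.1,0],[0,0,21,0,0,0],[0,0,21,0,0,0],[0,0,0,0,0,0],[0,0,0,0,0,0]]
  ]
}}

```text
time: 22.27
eef_pos: [0.356, 0.3079, 0.0088]
eef_rot: [-0.001, 0.998, 0.068, 0.0]
contact_force: [0.2, -0.7, 0.5]
finger_gap: 0.0852
```

Request:
{"api": "jog_arm", "payload": {
  "increments": [
    [[0,0,0,0,0,0],[0,0,0,0,0,0],[0,0,0,0,0,0],[0,0,0,0,0,0],[0,0,0,0,0,0]]
  ],
  "jaw": 40
}}

```text
time: 22.68
eef_pos: [0.3559, 0.3079, 0.0092]
eef_rot: [-0.001, 0.998, 0.068, 0.001]
contact_force: [-0.4, -0.9, 10.2]
finger_gap: 0.0483
```

```bash
python3 - <<'E'
from h import *
st();s,p,r=pose()
plan([([.480,.182,.41],86.65,38)],start=([p[0],p[1],.42],7.8))
E
```

```text
t22.68 [355.9 307.9   9.2] az7.8 tilt0.13 F [-0.4 -0.9 10.2] gap48.3 j [ 32.  22. 117.   0.  41.  25.]
-> [480.3 182.1 410. ] rows 12
[[9, 12, 1, 0, 0, -6.6], [7.5, 12.5, 0.5, 0, 0, -6.5], [5.5, 13.5, 1, 0, 0, -6.6], [4.5, 14, 1, 0, 0, -6.6], [2.5, 14.5, 0.5, 0, 0, -6.6], [1, 15, 1, 0, 0, -6.5], [-0.5, 14.5, 1, 0, 0, -6.6], [-2.5, 14.5, 0.5, 0, 0, -6.6]]
[[-4, 14, 1, 0, 0, -6.5], [-5.5, 14, 1, 0, 0, -6.6], [-7, 13, 0.5, 0, 0, -6.6], [-8.5, 12, 1, 0, 0, -6.5]]
```

Request:
{"api": "jog_arm", "payload": {
  "increments": [
    [[0,0,-20,0,0,0],[0,0,-30,0,0,0],[0,0,-40,0,0,0],[0,0,-40,0,0,0],[0,0,-40,0,0,0],[0,0,-40,0,0,0],[0,0,-40,0,0,0],[0,0,-40,0,0,0]]
  ]
}}

```text
time: 23.35
eef_pos: [0.3544, 0.3067, 0.3002]
eef_rot: [-0.0, 0.998, 0.068, -0.0]
contact_force: [0.8, 0.3, -0.6]
finger_gap: 0.0479
```

Request:
{"api": "jog_arm", "payload": {
  "increments": [
    [[0,0,-40,0,0,0],[0,0,-40,0,0,0],[0,0,-40,0,0,0]]
  ]
}}

```text
time: 23.6
eef_pos: [0.3544, 0.3066, 0.4201]
eef_rot: [-0.0, 0.998, 0.068, -0.0]
contact_force: [0.7, -0.1, -0.9]
finger_gap: 0.0482
```

Request:
{"api": "jog_arm", "payload": {
  "increments": [
    [[9,12,1,0,0,-6.6],[7.5,12.5,0.5,0,0,-6.5],[5.5,13.5,1,0,0,-6.6],[4.5,14,1,0,0,-6.6],[2.5,14.5,0.5,0,0,-6.6],[1,15,1,0,0,-6.5],[-0.5,14.5,1,0,0,-6.6],[-2.5,14.5,0.5,0,0,-6.6]]
  ]
}}

```text
time: 24.27
eef_pos: [0.4378, 0.2224, 0.4111]
eef_rot: [-0.0, 0.863, 0.505, -0.001]
contact_force: [0.4, 0.6, -0.4]
finger_gap: 0.0482
```

Request:
{"api": "jog_arm", "payload": {
  "increments": [
    [[-4,14,1,0,0,-6.5],[-5.5,14,1,0,0,-6.6],[-7,13,0.5,0,0,-6.6],[-8.5,12,1,0,0,-6.5],[0,0,0,0,0,0],[0,0,0,0,0,0]]
  ]
}}

```text
time: 24.77
eef_pos: [0.4793, 0.181, 0.4072]
eef_rot: [-0.001, 0.729, 0.684, -0.001]
contact_force: [-0.7, -0.6, -0.8]
finger_gap: 0.0484
```

```bash
python3 - <<'E'
from h import *
f,bl=traymeas("t17");trayfit(f,bl,[(330,430)],(250,310))
st()
f=grab_frame("side"); cv2.imwrite("pics/s17.png",cv2.resize(f["frame"][100:400,200:500],None,fx=2,fy=2,interpolation=cv2.INTER_CUBIC))
plan([([.4801,.182,.351],86.65,20)])
E
```

```text
yaw far -3.45 right -2.39 corner [ 555.8 -347. ] centre [ 460.7 -181. ] chute rel mm [1.7 6.4] yaw rel -0.10
t24.82 [479.  181.4 407.3] az86.4 tilt0.13 F [-0.4  0.3 -1.2] gap48.4 j [ 13.   8.  74.   0.  99. -73.]
-> [480.3 182.1 350.8] rows 3
[[0, 0.5, 19, -0, -0, -0.1], [0, 0.5, 18.5, -0.1, -0, -0], [0.5, 0.5, 19, -0, -0, -0.1]]
```

View pics/s17.png

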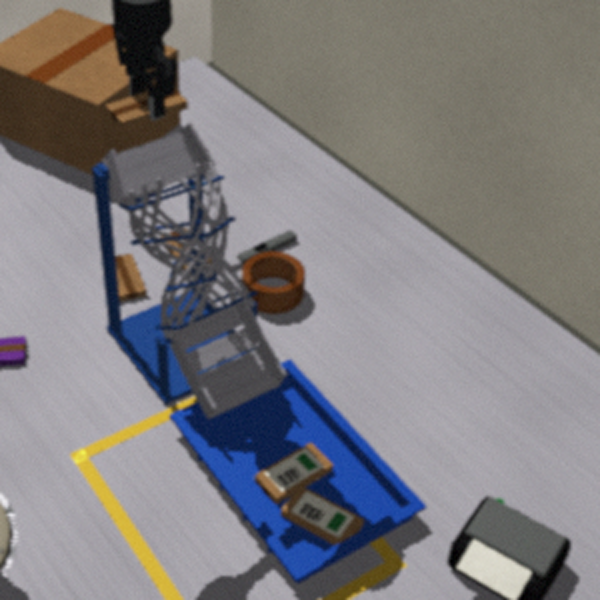

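Request:
{"api": "jog_arm", "payload": {
  "increments": [
    [[0,0.5,19,0,0,0],[0,0.5,19,0,0,-0.1],[0,0.5,18,0,0,0],[0,0,0,0,0,0],[0,0,0,0,0,0]]
  ]
}}

```text
time: 25.28
eef_pos: [0.48, 0.1817, 0.3508]
eef_rot: [-0.001, 0.727, 0.686, -0.001]
contact_force: [-0.7, 0.2, -0.5]
finger_gap: 0.0484
```

Request:
{"api": "jog_arm", "payload": {
  "increments": [
    [[0,0,0,0,0,0],[0,0,0,0,0,0],[0,0,0,0,0,0],[0,0,0,0,0,0],[0,0,0,0,0,0],[0,0,0,0,0,0],[0,0,-20,0,0,0],[0,0,-30,0,0,0]]
  ],
  "jaw": 75
}}

```text
time: 25.95
eef_pos: [0.4797, 0.1808, 0.3988]
eef_rot: [-0.002, 0.727, 0.686, -0.004]
contact_force: [0.1, -0.1, -0.2]
finger_gap: 0.0751
```

```bash
python3 - <<'E'
from h import *
st()
f=grab_frame("side"); cv2.imwrite("pics/s18.png",cv2.resize(f["frame"][100:400,200:500],None,fx=2,fy=2,interpolation=cv2.INTER_CUBIC))
# A: grasp shifted 10 mm toward +y end
plan([([.480,.330,.40],20,38),([.606,.330,.36],-6,38)],start=([.4801,.1815,.401],86.7))
E
```

```text
t25.95 [479.7 180.8 398.8] az86.7 tilt0.51 F [ 0.1 -0.1 -0.2] gap75.1 j [ 13.   8.  75.   0.  98. -74.]
-> [479.9 329.8 400. ] rows 10
[[15, -1, 0, 0, 0, 6.7], [14.5, -2.5, 0, 0, 0, 6.6], [14, -4, 0.5, 0, 0, 6.7], [14, -6, -0, 0, 0, 6.7], [12.5, -7.5, 0, 0, 0, 6.7], [12, -9, 0, 0, 0, 6.6], [11, -10, 0, 0, 0, 6.7], [9.5, -11.5, 0.5, 0, 0, 6.7]]
[[8, -12.5, -0, 0, 0, 6.6], [6.5, -13, 0, 0, 0, 6.7]]
-> [605.8 330.  360. ] rows 4
[[29.5, 10.5, 10, 0, 0, 6.5], [31, 7.5, 10, 0, 0, 6.5], [31, 4, 10, 0, 0, 6.5], [31.5, 0, 10, 0, 0, 6.5]]
```

View pics/s18.png

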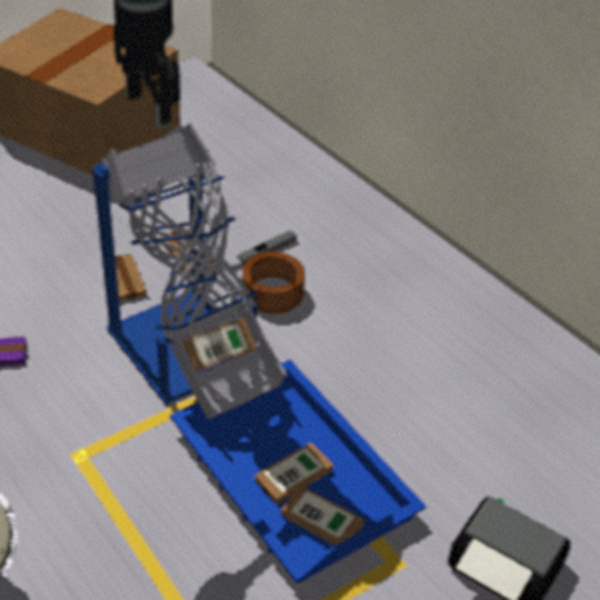

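Request:
{"api": "jog_arm", "payload": {
  "increments": [
    [[15,-1,0,0,0,6.7],[14.5,-2.5,0,0,0,6.6],[14,-4,0.5,0,0,6.7],[14,-6,0,0,0,6.7],[12.5,-7.5,0,0,0,6.7],[12,-9,0,0,0,6.6],[11,-10,0,0,0,6.7],[9.5,-11.5,0.5,0,0,6.7]]
  ],
  "jaw": 85
}}

```text
time: 26.67
eef_pos: [0.4813, 0.3008, 0.4001]
eef_rot: [-0.0, 0.959, 0.283, -0.001]
contact_force: [0.1, 0.6, 0.6]
finger_gap: 0.0851
```

Request:
{"api": "jog_arm", "payload": {
  "increments": [
    [[8,-12.5,0,0,0,6.6],[6.5,-13,0,0,0,6.7],[29.5,10.5,10,0,0,6.5],[31,7.5,10,0,0,6.5],[31,4,10,0,0,6.5],[31.5,0,10,0,0,6.5],[0,0,40,0,0,0],[0,0,40,0,0,0]]
  ]
}}

```text
time: 27.33
eef_pos: [0.6103, 0.3298, 0.2796]
eef_rot: [-0.001, 0.999, -0.054, 0.002]
contact_force: [0.3, 0.7, -0.7]
finger_gap: 0.0853
```

Request:
{"api": "jog_arm", "payload": {
  "increments": [
    [[0,0,40,0,0,0],[0,0,40,0,0,0],[0,0,40,0,0,0],[0,0,0,0,0,0],[0,0,0,0,0,0]]
  ]
}}

```text
time: 27.75
eef_pos: [0.6054, 0.329, 0.1577]
eef_rot: [0.001, 0.999, -0.053, -0.003]
contact_force: [0.5, 0.1, 0.7]
finger_gap: 0.0848
```

```bash
python3 - <<'E'
from h import *
f=grab_frame("top");packs(f);cv2.imwrite("pics/t19.png",f["frame"][:,100:])
st();f=grab_frame("side");cv2.imwrite("pics/s19.png",f["frame"]);st()
E
```

```text
packet px [266. 201.] area 180 at [637.3 131.2] size [31.4 93. ] jaw az 1.5
packet px [204. 210.] area 468 at [605.6 296.8] size [96.1 44.7] jaw az -6.0
packet px [200. 252.] area 392 at [488.1 309.2] size [74.5 44.8] jaw az -17.1
t27.80 [607.4 329.9 160.8] az-6.0 tilt0.04 F [0.6 0.6 0.6] gap84.9 j [23. 28. 78.  0. 74. 29.]
t27.85 [608.4 330.4 162.6] az-6.0 tilt0.19 F [ 1.4 -0.9  0.6] gap84.8 j [23. 28. 77.  0. 74. 29.]
```

View pics/t19.png

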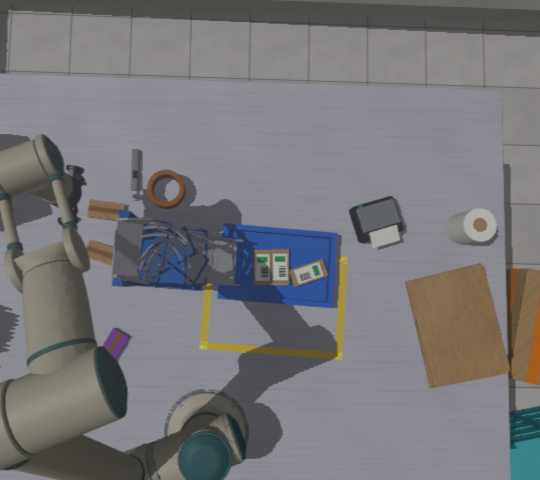

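View pics/s19.png

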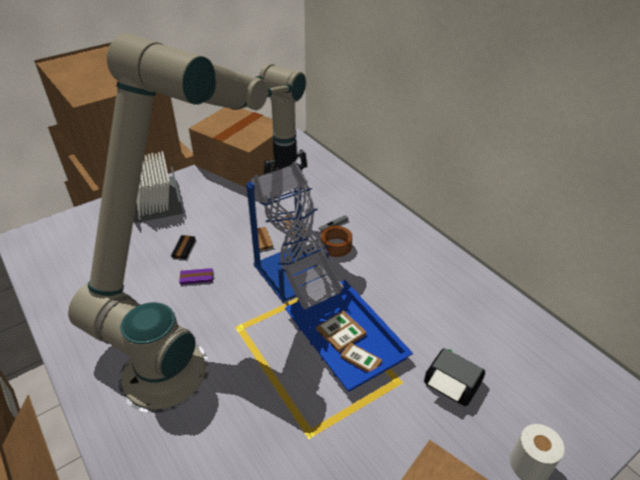

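Request:
{"api": "jog_arm", "payload": {
  "increments": [
    [[0,8,35,0,0,0],[0,8,35,0,0,0],[0,7,30,0,0,0],[0,0,0,0,0,0],[0,0,0,0,0,0]]
  ]
}}

```text
time: 28.27
eef_pos: [0.6052, 0.307, 0.0616]
eef_rot: [-0.0, 0.999, -0.053, 0.0]
contact_force: [0.4, 0.9, 0.9]
finger_gap: 0.0847
```

```bash
python3 - <<'E'
from h import *
st();f=grab_frame("side");st()
f=grab_frame("top");packs(f);w=cloud(f)
P=w.reshape(-1,3);k=(P[:,2]>.2)&(P[:,1]>.1)&(P[:,0]>.3)
cv2.imwrite("pics/t20.png",cv2.resize(f["frame"][120:320,60:300],None,fx=3,fy=3))
plan([([.6065,.3065,.05],-6,40),([.6065,.3065,.0105],-6,22)])
E
```

```text
t28.27 [605.2 307.   61.6] az-6.1 tilt0.05 F [0.4 0.9 0.9] gap84.7 j [21. 32. 86.  0. 62. 27.]
t28.32 [606.5 307.9  63.1] az-6.1 tilt0.24 F [0.2 0.3 0.7] gap84.6 j [21. 32. 86.  0. 62. 27.]
packet px [266. 201.] area 181 at [637.3 131.2] size [31.4 93. ] jaw az 1.5
packet px [209. 210.] area 326 at [604.5 285.5] size [72.9 45.2] jaw az -6.8
packet px [208. 253.] area 129 at [485.6 285. ] size [57.1 25. ] jaw az -74.5
-> [606.3 306.3  49.8] rows 1
[[-0.5, 2, 14, -0.2, -0.3, -0]]
-> [606.3 306.3  10.3] rows 2
[[0, -0, 19.5, 0, 0, -0], [0, -0, 20, 0, 0, -0]]
```

View pics/t20.png

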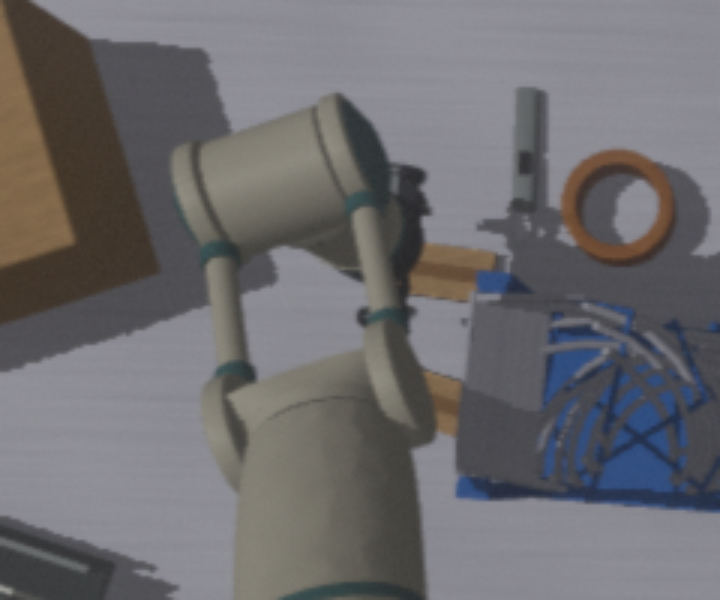

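Request:
{"api": "jog_arm", "payload": {
  "increments": [
    [[0,1,14,0,-0.2,0],[0,0,19,0,0,0],[0,0,19,0,0,0],[0,0,0,0,0,0],[0,0,0,0,0,0]]
  ]
}}

```text
time: 28.78
eef_pos: [0.6036, 0.306, 0.0078]
eef_rot: [0.0, 0.999, -0.053, -0.003]
contact_force: [1.1, -0.2, 0.1]
finger_gap: 0.085
```

Request:
{"api": "jog_arm", "payload": {
  "increments": [
    [[0,0,0,0,0,0],[0,0,0,0,0,0],[0,0,0,0,0,0],[0,0,0,0,0,0],[0,0,0,0,0,0]]
  ],
  "jaw": 40
}}

```text
time: 29.2
eef_pos: [0.605, 0.3063, 0.0098]
eef_rot: [-0.001, 0.999, -0.053, -0.001]
contact_force: [0.1, 0.6, 6.6]
finger_gap: 0.0482
```

```bash
python3 - <<'E'
from h import *
st();s,p,r=pose()
plan([([.56,.30,.415],20,38),([.480,.182,.41],86.65,38)],start=([p[0],p[1],.42],-6.))
E
```

```text
t29.20 [605.  306.3   9.8] az-6.0 tilt0.13 F [0.1 0.6 6.6] gap48.2 j [21. 35. 89.  0. 56. 27.]
-> [560.1 299.8 415. ] rows 4
[[-11, 2.5, 1, 0, 0, -6.5], [-11.5, 1.5, 1.5, 0, 0, -6.5], [-11, 0.5, 1, 0, 0, -6.5], [-11.5, -1, 1.5, 0, 0, -6.5]]
-> [479.8 181.9 410. ] rows 10
[[-11.5, 8.5, 0.5, 0, 0, -6.7], [-12.5, 7, 0.5, 0, 0, -6.6], [-13, 5, 0.5, 0, 0, -6.7], [-14, 4, 0.5, 0, 0, -6.7], [-14, 2.5, 0.5, 0, 0, -6.6], [-14, 0.5, 0.5, 0, 0, -6.7], [-14.5, -1, 0.5, 0, 0, -6.7], [-14, -3, 0.5, 0, 0, -6.6]]
[[-13.5, -4, 0.5, 0, 0, -6.7], [-13, -6, 0.5, 0, 0, -6.6]]
```

Request:
{"api": "jog_arm", "payload": {
  "increments": [
    [[0,0,-20,0,0,0],[0,0,-30,0,0,0],[0,0,-40,0,0,0],[0,0,-40,0,0,0],[0,0,-40,0,0,0],[0,0,-40,0,0,0],[0,0,-40,0,0,0],[0,0,-40,0,0,0]]
  ]
}}

```text
time: 29.87
eef_pos: [0.6044, 0.3054, 0.3001]
eef_rot: [-0.0, 0.999, -0.053, -0.003]
contact_force: [1.1, 1.8, -1.9]
finger_gap: 0.0481
```

Request:
{"api": "jog_arm", "payload": {
  "increments": [
    [[0,0,-40,0,0,0],[0,0,-40,0,0,0],[0,0,-40,0,0,0],[-11,2.5,1,0,0,-6.5],[-11.5,1.5,1.5,0,0,-6.5],[-11,0.5,1,0,0,-6.5],[-11.5,-1,1.5,0,0,-6.5]]
  ]
}}

```text
time: 30.45
eef_pos: [0.5602, 0.299, 0.4132]
eef_rot: [-0.001, 0.984, 0.176, -0.002]
contact_force: [-0.4, -0.1, -0.5]
finger_gap: 0.048
```

Request:
{"api": "jog_arm", "payload": {
  "increments": [
    [[-11.5,8.5,0.5,0,0,-6.7],[-12.5,7,0.5,0,0,-6.6],[-13,5,0.5,0,0,-6.7],[-14,4,0.5,0,0,-6.7],[-14,2.5,0.5,0,0,-6.6],[-14,0.5,0.5,0,0,-6.7],[-14.5,-1,0.5,0,0,-6.7],[-14,-3,0.5,0,0,-6.6]]
  ]
}}

```text
time: 31.12
eef_pos: [0.4955, 0.2042, 0.4093]
eef_rot: [-0.002, 0.801, 0.599, -0.002]
contact_force: [0.6, -0.5, -1.0]
finger_gap: 0.048
```

Request:
{"api": "jog_arm", "payload": {
  "increments": [
    [[-13.5,-8.5,0.5,0,0,-6.7],[-13,-10.5,0.5,0,0,-6.6],[0,0,0,0,0,0],[0,0,0,0,0,0]]
  ]
}}

```text
time: 31.45
eef_pos: [0.4712, 0.1832, 0.409]
eef_rot: [-0.002, 0.729, 0.685, -0.001]
contact_force: [1.0, 0.2, -1.2]
finger_gap: 0.0484
```

```bash
python3 - <<'E'
from h import *
st();f,bl=traymeas("t21");trayfit(f,bl,[(330,430)],(250,310))
f=grab_frame("side"); cv2.imwrite("pics/s21.png",cv2.resize(f["frame"][100:400,200:500],None,fx=2,fy=2,interpolation=cv2.INTER_CUBIC))
st();plan([([.4711,.1825,.353],86.65,20)])
E
```

```text
t31.45 [471.2 183.2 409. ] az86.4 tilt0.23 F [ 1.   0.2 -1.2] gap48.4 j [ 13.   7.  74.   0.  99. -73.]
yaw far -3.44 right -2.70 corner [ 555.9 -347.7] centre [ 460.7 -181.7] chute rel mm [1.7 5.7] yaw rel -0.09
t31.55 [472.1 183.8 408.5] az86.5 tilt0.25 F [-0.5 -0.1 -0.9] gap47.8 j [ 13.   7.  74.   0.  99. -73.]
-> [470.9 182.4 353. ] rows 3
[[-0.5, -0, 18.5, -0.1, -0, -0.1], [-0.5, -0.5, 18.5, -0.1, -0, -0], [-0.5, -0.5, 18.5, -0.1, -0, -0.1]]
```

View pics/s21.png

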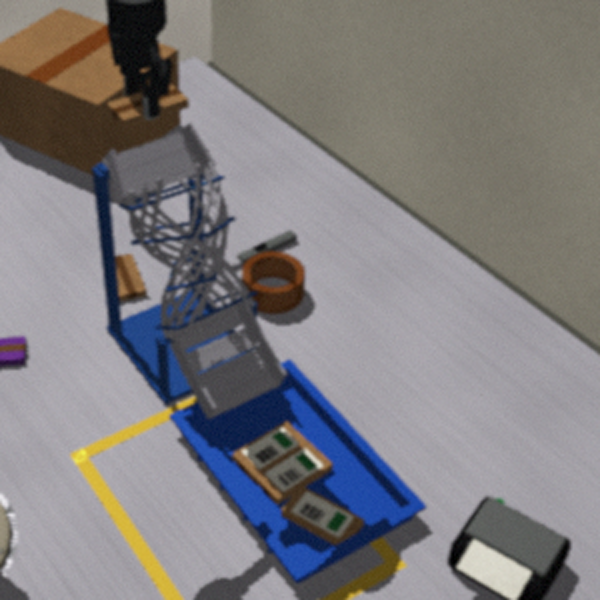

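View pics/t21.png

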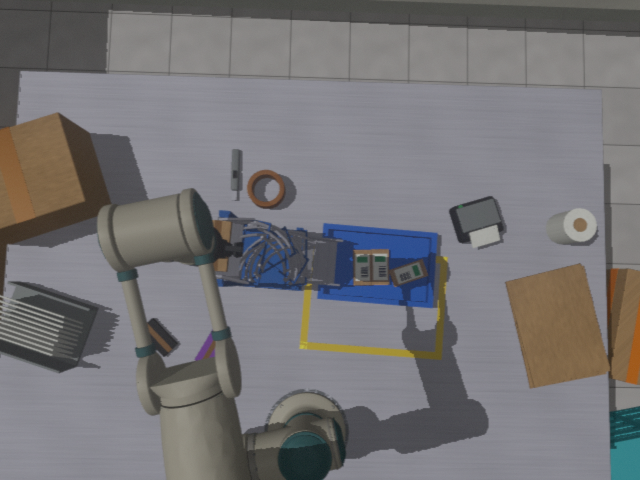

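Request:
{"api": "jog_arm", "payload": {
  "increments": [
    [[-0.5,0,19,0,0,-0.1],[-0.5,-0.5,19,0,0,0],[0,0,18,0,0,0],[0,0,0,0,0,0],[0,0,0,0,0,0]]
  ]
}}

```text
time: 31.97
eef_pos: [0.471, 0.1829, 0.3516]
eef_rot: [-0.002, 0.727, 0.686, -0.003]
contact_force: [-0.0, 0.7, -0.4]
finger_gap: 0.0479
```

Request:
{"api": "jog_arm", "payload": {
  "increments": [
    [[0,0,0,0,0,0],[0,0,0,0,0,0],[0,0,0,0,0,0],[0,0,0,0,0,0],[0,0,0,0,0,0],[0,0,0,0,0,0],[0,0,-20,0,0,0],[0,0,-30,0,0,0]]
  ],
  "jaw": 75
}}

```text
time: 32.63
eef_pos: [0.4697, 0.1821, 0.4003]
eef_rot: [-0.004, 0.727, 0.686, -0.005]
contact_force: [0.8, 0.3, 0.9]
finger_gap: 0.0751
```

Request:
{"api": "jog_arm", "payload": {
  "increments": [
    [[0,0,0,0,0,0],[0,0,0,0,0,0],[0,0,0,0,0,0],[0,0,0,0,0,0],[0,0,0,0,0,0],[0,0,0,0,0,0],[0,0,0,0,0,0],[0,0,0,0,0,0]]
  ]
}}

```text
time: 33.3
eef_pos: [0.471, 0.1824, 0.4021]
eef_rot: [-0.002, 0.727, 0.686, -0.002]
contact_force: [-0.4, -0.0, -0.6]
finger_gap: 0.0749
```

```bash
python3 - <<'E'
from h import *
st();f=grab_frame("top");
cv2.imwrite("pics/t22.png",cv2.resize(f["frame"][180:330,180:480],None,fx=2.6,fy=2.6,interpolation=cv2.INTER_CUBIC))
f=grab_frame("side"); cv2.imwrite("pics/s22.png",cv2.resize(f["frame"][200:400,220:420],None,fx=3,fy=3,interpolation=cv2.INTER_CUBIC))
st()
E
```

```text
t33.30 [471.  182.4 402.1] az86.7 tilt0.34 F [-0.4 -0.  -0.6] gap74.9 j [ 13.   7.  75.   0.  98. -73.]
t33.40 [471.1 182.5 402.3] az86.7 tilt0.32 F [-0.2  0.7 -0.2] gap74.8 j [ 13.   7.  75.   0.  98. -73.]
```

View pics/s22.png

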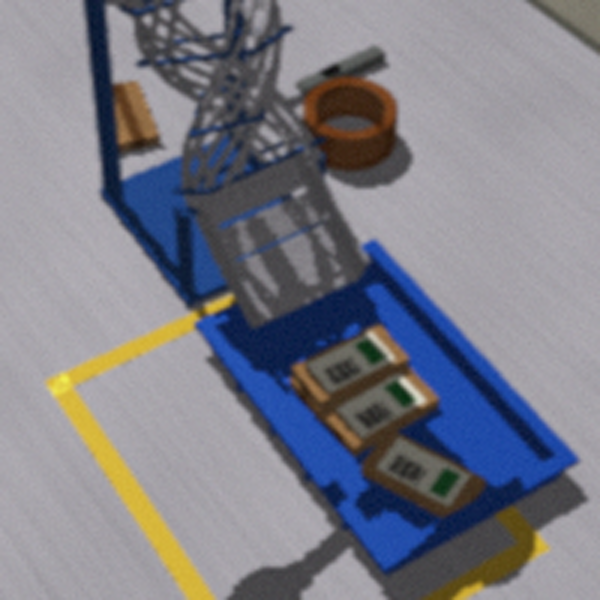

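View pics/t22.png

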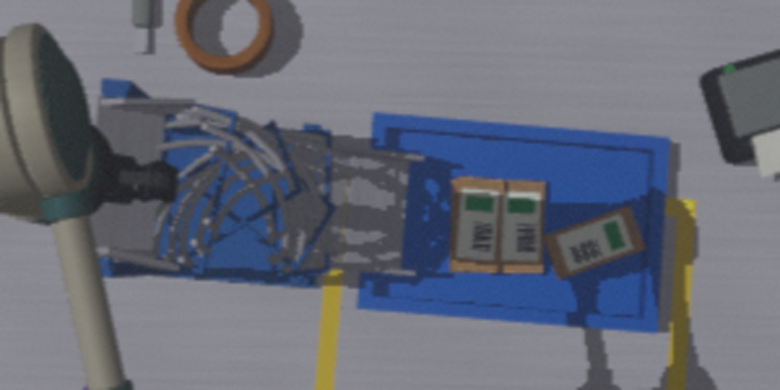

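```bash
python3 - <<'E'
from h import *
f=grab_frame("top");w=cloud(f)
d=w-O; cx=d@X;cy=d@Y
# height map in tray region, chute coords
k=(abs(cx)<.09)&(cy>-.15)&(cy<.11)
for y0 in np.arange(-.145,.125,.01):
    print(round(y0*1000),[ (int(round(np.nanmedian(w[...,2][(abs(cx-x0)<.006)&(cy>=y0)&(cy<y0+.01)])*1000)) if ((abs(cx-x0)<.006)&(cy>=y0)&(cy<y0+.01)).any() else None) for x0 in np.arange(-.075,.08,.015)])
H=hsv(f)
E
```

```text
-145 [10, 9, 9, 9, 18, 20, 10, 8, 8, 10, 8]
-135 [5, 6, 9, 5, 22, 21, 20, 7, 6, 7, 9]
-125 [8, 7, 5, 7, 21, 21, 22, 19, 8, 7, 7]
-115 [6, 6, 6, 8, 22, 21, 21, 8, 6, 7, 8]
-105 [7, 7, 6, 21, 21, 20, 20, 6, 8, 9, 7]
-95 [6, 7, 7, 20, 22, 22, 16, 7, 7, 7, 9]
-85 [9, 7, 9, 22, 21, 21, 9, 8, 8, 7, 7]
-75 [7, 6, 18, 21, 20, 23, 7, 8, 8, 6, 7]
-65 [8, 7, 21, 21, 21, 21, 8, 7, 7, 7, 5]
-55 [7, 7, 19, 21, 22, 9, 7, 10, 6, 7, 8]
-45 [8, 7, 7, 8, 20, 7, 9, 6, 7, 8, 10]
-35 [7, 6, 21, 21, 20, 22, 19, 21, 23, 7, 7]
-25 [7, 8, 21, 21, 22, 20, 22, 21, 21, 7, 8]
-15 [8, 5, 21, 21, 22, 22, 23, 20, 20, 7, 7]
-5 [8, 7, 21, 20, 22, 20, 20, 22, 21, 7, 7]
5 [6, 6, 22, 22, 22, 22, 21, 20, 21, 8, 5]
15 [8, 9, 35, 36, 35, 34, 35, 34, 33, 7, 8]
25 [7, 7, 35, 36, 36, 37, 35, 37, 35, 7, 6]
35 [6, 7, 34, 35, 35, 35, 34, 36, 34, 6, 7]
45 [7, 6, 35, 36, 37, 37, 36, 33, 34, 5, 9]
55 [5, 7, 35, 34, 35, 34, 36, 34, 35, 9, 8]
65 [7, 7, 8, 7, 9, 7, 8, 12, 9, 8, 7]
75 [7, 7, 7, 6, 6, 7, 6, 8, 7, 8, 6]
85 [8, 7, 5, 7, 8, 7, 6, 7, 7, 9, 8]
95 [7, 7, 8, 5, 8, 7, 7, 8, 7, 8, 8]
105 [7, 76, 7, 6, 9, 8, 7, 5, 6, 7, 6]
115 [7, 64, 45, 41, 42, 44, 44, 43, 42, 79, 10]
```

```bash
python3 - <<'E'
from h import *
f=grab_frame("top");w=cloud(f)
d=w-O; cx=d@X*1000;cy=d@Y*1000
k=(w[...,2]>.029)&(w[...,2]<.04)&(abs(cx)<70)&(cy>-20)&(cy<90)
n,l,s,c=cv2.connectedComponentsWithStats(k.astype(np.uint8)); i=1+np.argmax(s[1:,4]); k=l==i
r=cv2.minAreaRect(np.c_[cx[k],cy[k]].astype(np.float32)); print("p4 chute frame",r)
c=O+r[0][0]/1e3*X+r[0][1]/1e3*Y; print(c)
plan([([c[0],c[1],.40],86.65,40)])
E
```

```text
p4 chute frame ((-2.5870437622070312, 40.04494094848633), (50.384796142578125, 100.23506164550781), 89.22953033447266)
[ 0.45835598 -0.14717205  0.        ]
-> [ 458.4 -147.4  399.9] rows 9
[[-36.5, 0.5, 0.5, -0, 0, 0], [-37, 1, 0, -0.1, 0, 0], [-36.5, 0.5, 0.5, -0, 0, 0], [-36.5, 1, 0, -0, 0, 0], [-36.5, 0.5, 0.5, -0.1, 0, 0], [-37, 1, 0, -0, 0, 0], [-36.5, 0.5, 0.5, -0, 0, 0], [-36.5, 1, 0, -0.1, 0, 0]]
[[-37, 0.5, 0.5, -0, 0, 0]]
```

Request:
{"api": "jog_arm", "payload": {
  "increments": [
    [[-36.5,0.5,0,0,0,0],[-37,1,0,0,0,0],[-36.5,0.5,0,0,0,0],[-36.5,1,0,0,0,0],[-36.5,0.5,0,0,0,0],[-37,1,0,0,0,0],[-36.5,0.5,0,0,0,0],[-36.5,1,0,0,0,0]]
  ],
  "jaw": 70
}}

```text
time: 34.17
eef_pos: [0.4595, -0.1121, 0.4027]
eef_rot: [-0.002, 0.727, 0.686, -0.002]
contact_force: [0.5, -0.2, 0.5]
finger_gap: 0.0701
```

Request:
{"api": "jog_arm", "payload": {
  "increments": [
    [[-37,0.5,0,0,0,0],[0,0,40,0,0,0],[0,0,40,0,0,0],[0,0,40,0,0,0],[0,0,40,0,0,0],[0,0,40,0,0,0],[0,0,40,0,0,0],[0,0,40,0,0,0]]
  ]
}}

```text
time: 34.83
eef_pos: [0.4568, -0.1473, 0.1211]
eef_rot: [-0.001, 0.727, 0.686, -0.002]
contact_force: [0.1, -0.6, -0.9]
finger_gap: 0.0702
```

Request:
{"api": "jog_arm", "payload": {
  "increments": [
    [[0,0,0,0,0,0],[0,0,0,0,0,0],[0,0,0,0,0,0]]
  ]
}}

```text
time: 35.08
eef_pos: [0.4586, -0.1481, 0.1243]
eef_rot: [-0.0, 0.727, 0.686, -0.001]
contact_force: [0.5, -0.8, 0.3]
finger_gap: 0.0701
```

```bash
python3 - <<'E'
from h import *
st();f=grab_frame("side"); cv2.imwrite("pics/s23.png",cv2.resize(f["frame"][150:400,220:470],None,fx=2.4,fy=2.4,interpolation=cv2.INTER_CUBIC))
st();plan([([.4583,-.1472,.0335],86.65,25)])
f=grab_frame("top");packs(f)
E
```

```text
t35.08 [ 458.6 -148.1  124.3] az86.7 tilt0.15 F [ 0.5 -0.8  0.3] gap70.1 j [ -26.   14.  107.   -0.   59. -113.]
t35.13 [ 459.1 -148.3  125. ] az86.7 tilt0.13 F [ 0.4 -0.1  1.1] gap70.2 j [ -26.   13.  107.   -0.   59. -113.]
-> [ 458.2 -147.4   33.5] rows 4
[[0.5, -0, 23, -0, 0, 0], [0, -0.5, 23, -0, 0.1, 0], [0.5, -0, 22.5, -0, -0, 0], [0, -0.5, 23, -0, 0, 0]]
packet px [266. 201.] area 174 at [637.3 131.2] size [31.4 93. ] jaw az 1.5
packet px [200. 252.] area 167 at [489.  308.7] size [71.2 26.8] jaw az -23.7
```

View pics/s23.png

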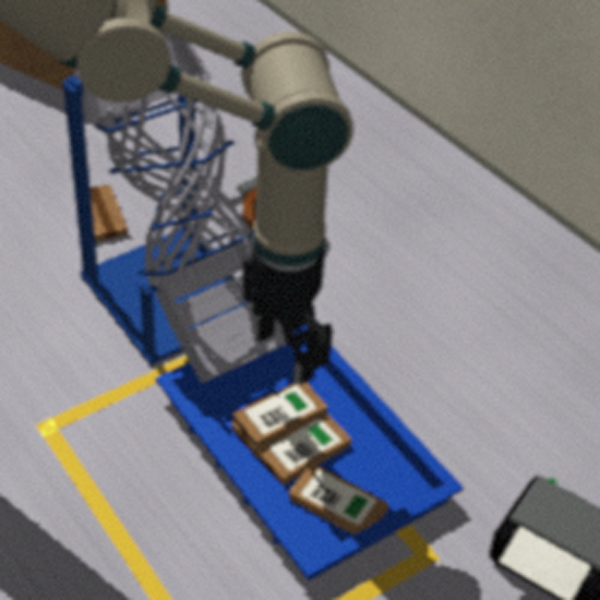

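Request:
{"api": "jog_arm", "payload": {
  "increments": [
    [[0.5,0,23,0,0,0],[0,-0.5,23,0,0,0],[0.5,0,23,0,0,0],[0,0,22,0,0,0],[0,0,0,0,0,0],[0,0,0,0,0,0]]
  ]
}}

```text
time: 35.68
eef_pos: [0.4569, -0.1467, 0.0325]
eef_rot: [-0.001, 0.727, 0.686, -0.002]
contact_force: [0.3, 0.1, 0.6]
finger_gap: 0.07
```

Request:
{"api": "jog_arm", "payload": {
  "increments": [
    [[0,0,0,0,0,0],[0,0,0,0,0,0],[0,0,0,0,0,0],[0,0,0,0,0,0],[0,0,0,0,0,0]]
  ],
  "jaw": 40
}}

```text
time: 36.1
eef_pos: [0.458, -0.1471, 0.034]
eef_rot: [0.001, 0.727, 0.686, -0.001]
contact_force: [-0.8, 0.8, 6.0]
finger_gap: 0.0482
```

Request:
{"api": "jog_arm", "payload": {
  "increments": [
    [[0,0,-6,0,0,0],[-10,0,0,0,0,0],[-20,0,0,0,0,0],[-20,0,0,0,0,0],[-10,0,0,0,0,0],[-8,0,0,0,0,0],[0,0,5.5,0,0,0],[0,0,0,0,0,0]]
  ]
}}

```text
time: 36.77
eef_pos: [0.4536, -0.2163, 0.034]
eef_rot: [0.001, 0.728, 0.686, -0.002]
contact_force: [-1.3, -2.4, 13.4]
finger_gap: 0.048
```

Request:
{"api": "jog_arm", "payload": {
  "increments": [
    [[0,0,0,0,0,0],[0,0,0,0,0,0],[0,0,0,0,0,0],[0,0,-20,0,0,0],[0,0,-40,0,0,0],[0,0,-40,0,0,0],[0,0,-40,0,0,0],[0,0,-40,0,0,0]]
  ],
  "jaw": 62
}}

```text
time: 37.43
eef_pos: [0.4524, -0.2132, 0.2132]
eef_rot: [-0.003, 0.727, 0.686, -0.002]
contact_force: [1.0, -0.6, -0.2]
finger_gap: 0.0623
```

```bash
python3 - <<'E'
from h import *
st();f=grab_frame("side"); cv2.imwrite("pics/s24.png",cv2.resize(f["frame"][150:400,220:470],None,fx=2.4,fy=2.4,interpolation=cv2.INTER_CUBIC))
f=grab_frame("top");packs(f)
E
```

```text
t37.43 [ 452.4 -213.2  213.2] az86.7 tilt0.38 F [ 1.  -0.6 -0.2] gap62.3 j [ -33.   11.   97.   -0.   73. -120.]
packet px [266. 201.] area 174 at [637.3 131.2] size [31.4 93. ] jaw az 1.5
packet px [200. 252.] area 203 at [489.1 307.8] size [72.7 38.4] jaw az -25.2
```

View pics/s24.png

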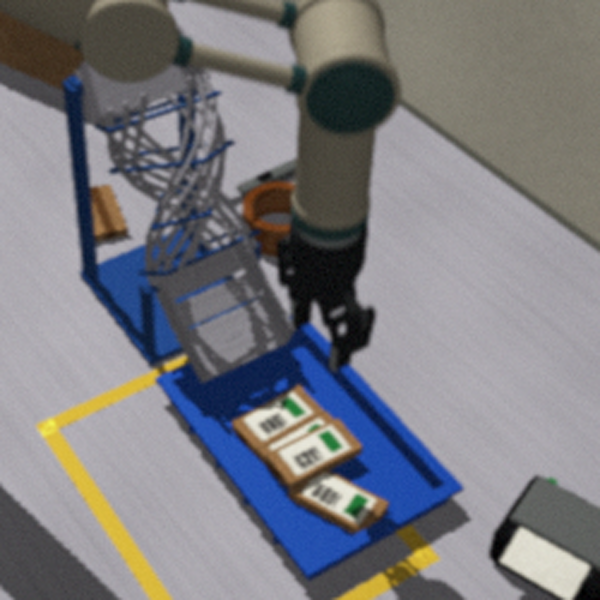

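```bash
python3 - <<'E'
from h import *
plan([([.492,.335,.42],-17,38)],start=([.4535,-.214,.42],86.7))
E
```

```text
-> [491.9 335.2 420. ] rows 15
[[36.5, 0.5, 0, 0, 0, 6.9], [36.5, -4, 0, 0, 0, 6.9], [36, -8.5, 0, 0, 0, 6.9], [34.5, -12.5, 0, 0, 0, 7], [32.5, -16.5, 0, 0, 0, 6.9], [30.5, -20.5, 0, 0, 0, 6.9], [28, -24, 0, 0, 0, 6.9], [24.5, -27, 0, 0, 0, 6.9]]
[[21.5, -30, 0, 0, 0, 6.9], [17.5, -32, 0, 0, 0, 6.9], [13.5, -34.5, 0, 0, 0, 6.9], [9, -35, 0, 0, 0, 7], [5, -36.5, 0, 0, 0, 6.9], [0.5, -37, 0, 0, 0, 6.9], [-4, -36.5, 0, 0, 0, 6.9]]
```

Request:
{"api": "jog_arm", "payload": {
  "increments": [
    [[0,0,-40,0,0,0],[0,0,-40,0,0,0],[0,0,-40,0,0,0],[0,0,-40,0,0,0],[0,0,-40,0,0,0],[0,0,0,0,0,0]]
  ],
  "jaw": 85
}}

```text
time: 38.03
eef_pos: [0.4563, -0.2152, 0.4189]
eef_rot: [0.005, 0.727, 0.686, -0.0]
contact_force: [-0.1, -0.4, -0.0]
finger_gap: 0.0848
```

Request:
{"api": "jog_arm", "payload": {
  "increments": [
    [[36.5,0.5,0,0,0,6.9],[36.5,-4,0,0,0,6.9],[36,-8.5,0,0,0,6.9],[34.5,-12.5,0,0,0,7],[32.5,-16.5,0,0,0,6.9],[30.5,-20.5,0,0,0,6.9],[28,-24,0,0,0,6.9],[24.5,-27,0,0,0,6.9]]
  ]
}}

```text
time: 38.7
eef_pos: [0.4681, 0.0629, 0.4104]
eef_rot: [-0.001, 0.955, 0.296, -0.003]
contact_force: [1.1, 0.1, -0.3]
finger_gap: 0.085
```

Request:
{"api": "jog_arm", "payload": {
  "increments": [
    [[21.5,-30,0,0,0,6.9],[17.5,-32,0,0,0,6.9],[13.5,-34.5,0,0,0,6.9],[9,-35,0,0,0,7],[5,-36.5,0,0,0,6.9],[0.5,-37,0,0,0,6.9],[-4,-36.5,0,0,0,6.9],[0,0,0,0,0,0]]
  ]
}}

```text
time: 39.37
eef_pos: [0.4652, 0.3131, 0.4091]
eef_rot: [-0.001, 0.995, -0.099, -0.005]
contact_force: [-0.2, -1.2, 0.0]
finger_gap: 0.0853
```

```bash
python3 - <<'E'
from h import *
st();f=grab_frame("top");packs(f);H=hsv(f);hh=H[...,0].astype(int)
cv2.imwrite("pics/t25.png",f["frame"])
# C full geometry: use earlier clear frame pics/t7.png too
for im in (f["frame"],cv2.imread("pics/top0.png"),cv2.imread("pics/t7.png")):
    H=cv2.cvtColor(im,cv2.COLOR_BGR2HSV);hh=H[...,0].astype(int)
    m=((hh>5)&(hh<20)&(H[...,1]>90)&(H[...,2]>50)).astype(np.uint8); m[:,:180]=0;m[:,222:]=0;m[:236]=0;m[272:]=0
    top=[(u,np.nonzero(m[:,u])[0][0]-.5) for u in range(193,211) if m[:,u].any()]
    bot=[(u,np.nonzero(m[:,u])[0][-1]+.5) for u in range(193,211) if m[:,u].any()]
    for p in(top,bot):
        if len(p)<5: continue
        q=ray(f,p,.014)*1000; vx,vy,x,y=cv2.fitLine(q.astype(np.float32),cv2.DIST_HUBER,0,.01,.01).ravel()
        print("edge az %.1f"%(np.degrees(np.arctan2(vy,vx))),x,y)
    lf=[(np.nonzero(m[v])[0][0]-.5,v) for v in range(244,258) if m[v].any()]
    print("left edge",(ray(f,lf,.014)*1000).round(0).tolist()[::4])
E
```

```text
t39.37 [465.2 313.1 409.1] az-11.4 tilt0.57 F [-0.2 -1.2  0. ] gap85.3 j [ 27.  12.  68.   0. 100.  38.]
packet px [266. 201.] area 172 at [637.3 131.2] size [31.4 93. ] jaw az 1.5
packet px [199. 252.] area 345 at [487.7 309.1] size [73.2 44.7] jaw az -15.8
edge az 72.9 509.0881 305.6986
edge az 71.4 463.09274 300.4213
left edge [[509.0, 342.0], [498.0, 344.0], [487.0, 346.0], [476.0, 343.0]]
edge az 75.2 510.00827 305.1553
edge az 73.2 462.53568 300.39743
left edge [[509.0, 342.0], [498.0, 344.0], [487.0, 346.0], [475.0, 346.0]]
edge az 74.0 510.23694 304.92114
edge az 72.8 462.66278 303.2402
left edge [[509.0, 339.0], [498.0, 344.0], [487.0, 346.0], [476.0, 343.0]]
```

View pics/t25.png

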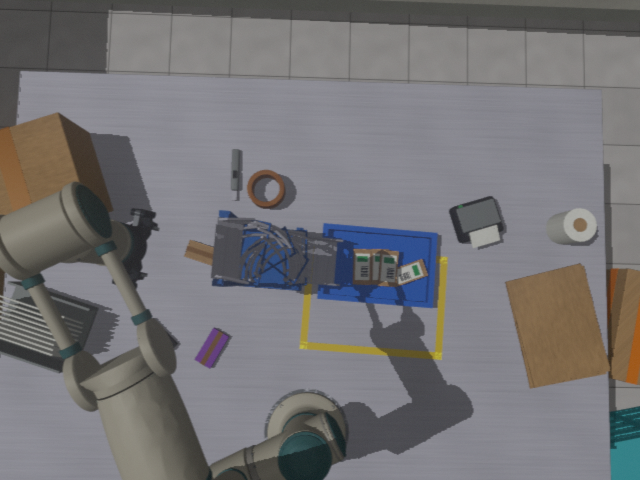

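```bash
python3 - <<'E'
from h import *
st();plan([([.4876,.3076,.36],-16.5,38)])
E
```

```text
t39.42 [465.4 309.9 409.4] az-11.2 tilt0.52 F [ 0.3 -0.3 -0.3] gap84.6 j [ 26.  12.  68.   0. 100.  38.]
-> [487.6 307.5 360.2] rows 2
[[11.5, -1, 24.5, 0.1, 0.2, 2.6], [11, -1.5, 24.5, 0.1, 0.3, 2.7]]
```

Request:
{"api": "jog_arm", "payload": {
  "increments": [
    [[11.5,-1,24,0,0.2,2.6],[11,-1,24,0,0.2,2.6],[0,0,40,0,0,0],[0,0,40,0,0,0],[0,0,40,0,0,0],[0,0,40,0,0,0],[0,0,0,0,0,0],[0,0,0,0,0,0]]
  ]
}}

```text
time: 40.08
eef_pos: [0.4872, 0.3019, 0.2019]
eef_rot: [0.003, 0.989, -0.146, -0.002]
contact_force: [0.3, -0.2, 0.8]
finger_gap: 0.085
```

```bash
python3 - <<'E'
from h import *
st();f=grab_frame("side");st();cv2.imwrite("pics/s26.png",cv2.resize(f["frame"][80:330,130:380],None,fx=2.4,fy=2.4,interpolation=cv2.INTER_CUBIC))
f=grab_frame("top");packs(f);plan([([.4876,.3076,.11],-16.5,38)])
E
```

```text
t40.08 [487.2 301.9 201.9] az-16.7 tilt0.34 F [ 0.3 -0.2  0.8] gap85.0 j [25. 17. 90. -0. 73. 42.]
t40.13 [489.3 303.  204.6] az-16.7 tilt0.14 F [-0.7  0.9  0.9] gap85.0 j [25. 17. 89. -0. 73. 42.]
packet px [266. 201.] area 173 at [637.3 131.2] size [31.4 93. ] jaw az 1.5
packet px [199. 252.] area 406 at [487.9 308.5] size [74.5 44.8] jaw az -17.1
-> [487.7 307.7 110.2] rows 3
[[-1.5, -1, 32, -0, -0.1, -0.1], [-1.5, -1, 32, -0.1, -0.1, -0.1], [-1, -1, 32, 0, -0.1, -0.1]]
```

View pics/s26.png

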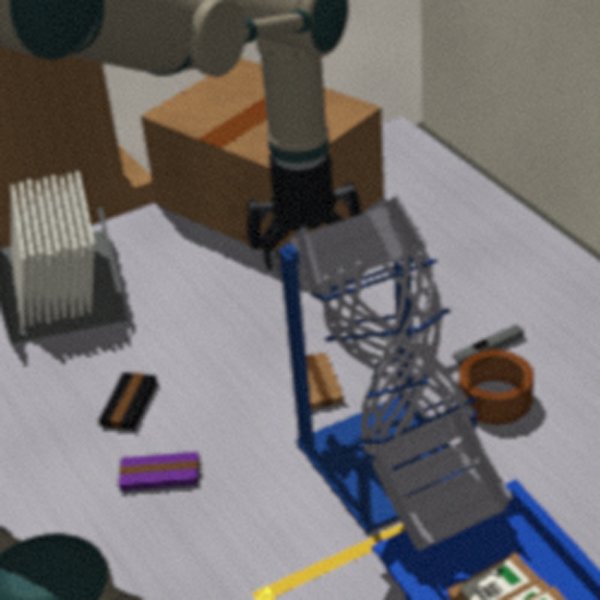

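Request:
{"api": "jog_arm", "payload": {
  "increments": [
    [[-1.5,-2,32,0,0,0],[-1,-1.5,32,0,0,0],[-1,-1,32,0,0,0],[0,0,30,0,0,0],[0,0,20,0,0,0],[0,0,0,0,0,0],[0,0,0,0,0,0]]
  ]
}}

```text
time: 40.77
eef_pos: [0.4887, 0.3092, 0.0598]
eef_rot: [-0.0, 0.989, -0.146, 0.002]
contact_force: [0.9, 0.7, 0.6]
finger_gap: 0.0852
```

```bash
python3 - <<'E'
from h import *
st();f=grab_frame("side");st();plan([([.4876,.3076,.0105],-16.8,25)])
E
```

```text
t40.77 [488.7 309.2  59.8] az-16.7 tilt0.25 F [0.9 0.7 0.6] gap85.2 j [ 26.  25. 100.  -0.  55.  42.]
t40.82 [489.4 309.6  60.7] az-16.7 tilt0.37 F [ 1.7 -0.7 -0.5] gap85.1 j [ 26.  25. 100.  -0.  55.  42.]
-> [487.5 307.7  10.7] rows 3
[[-0.5, 1, 16.5, -0, -0.1, 0], [-0.5, 0.5, 17, -0.1, -0.1, 0], [-0.5, 1, 16.5, -0, -0.1, 0.1]]
```

Request:
{"api": "jog_arm", "payload": {
  "increments": [
    [[-0.5,1,17,0,-0.1,0],[-0.5,0.5,17,0,-0.1,0],[-0.5,0.5,16,0,0,0],[0,0,0,0,0,0],[0,0,0,0,0,0]]
  ]
}}

```text
time: 41.23
eef_pos: [0.4864, 0.3076, 0.0098]
eef_rot: [-0.0, 0.989, -0.146, 0.0]
contact_force: [0.1, 0.6, 0.6]
finger_gap: 0.0848
```

Request:
{"api": "jog_arm", "payload": {
  "increments": [
    [[0,0,0,0,0,0],[0,0,0,0,0,0],[0,0,0,0,0,0],[0,0,0,0,0,0],[0,0,0,0,0,0]]
  ],
  "jaw": 40
}}

```text
time: 41.65
eef_pos: [0.4861, 0.3076, 0.0098]
eef_rot: [-0.001, 0.989, -0.146, 0.0]
contact_force: [-1.2, -0.4, 7.4]
finger_gap: 0.0483
```

```bash
python3 - <<'E'
from h import *
st();s,p,r=pose()
plan([([.471,.1825,.41],86.65,38)],start=([p[0],p[1],.42],-16.7))
E
```

```text
t41.65 [486.1 307.6   9.8] az-16.7 tilt0.08 F [-1.2 -0.4  7.4] gap48.3 j [ 25.  28. 104.   0.  48.  42.]
-> [471.1 182.6 410. ] rows 15
[[1.5, 8.5, 0.5, 0, 0, -6.9], [0.5, 8, 1, 0, 0, -6.9], [-0.5, 8.5, 0.5, 0, 0, -6.9], [-2, 8, 0.5, 0, 0, -6.9], [-2.5, 8.5, 1, 0, 0, -6.9], [-3.5, 7.5, 0.5, 0, 0, -6.8], [-4, 7, 0.5, 0, 0, -6.9], [-5.5, 6.5, 1, 0, 0, -6.9]]
[[-6, 6, 0.5, 0, 0, -6.9], [-6.5, 5, 0.5, 0, 0, -6.9], [-7.5, 4.5, 1, 0, 0, -6.9], [-7.5, 3.5, 0.5, 0, 0, -6.9], [-8, 2.5, 0.5, 0, 0, -6.9], [-8.5, 1.5, 1, 0, 0, -6.9], [-8, 0.5, 0.5, 0, 0, -6.9]]
```

Request:
{"api": "jog_arm", "payload": {
  "increments": [
    [[0,0,-20,0,0,0],[0,0,-30,0,0,0],[0,0,-40,0,0,0],[0,0,-40,0,0,0],[0,0,-40,0,0,0],[0,0,-40,0,0,0],[0,0,-40,0,0,0],[0,0,-40,0,0,0]]
  ]
}}

```text
time: 42.32
eef_pos: [0.4848, 0.3069, 0.3007]
eef_rot: [0.0, 0.989, -0.146, -0.0]
contact_force: [1.4, 0.2, -1.5]
finger_gap: 0.048
```

Request:
{"api": "jog_arm", "payload": {
  "increments": [
    [[0,0,-40,0,0,0],[0,0,-40,0,0,0],[0,0,-40,0,0,0]]
  ]
}}

```text
time: 42.57
eef_pos: [0.4848, 0.3068, 0.4207]
eef_rot: [0.0, 0.989, -0.146, -0.0]
contact_force: [1.3, 0.5, -1.2]
finger_gap: 0.0481
```

Request:
{"api": "jog_arm", "payload": {
  "increments": [
    [[1.5,8.5,0.5,0,0,-6.9],[0.5,8,1,0,0,-6.9],[-0.5,8.5,0.5,0,0,-6.9],[-2,8,0.5,0,0,-6.9],[-2.5,8.5,1,0,0,-6.9],[-3.5,7.5,0.5,0,0,-6.8],[-4,7,0.5,0,0,-6.9],[-5.5,6.5,1,0,0,-6.9]]
  ]
}}

```text
time: 43.23
eef_pos: [0.477, 0.2401, 0.4129]
eef_rot: [-0.0, 0.944, 0.331, -0.001]
contact_force: [-1.3, -0.6, 0.7]
finger_gap: 0.0481
```

Request:
{"api": "jog_arm", "payload": {
  "increments": [
    [[-6,6,0.5,0,0,-6.9],[-6.5,5,0.5,0,0,-6.9],[-7.5,4.5,1,0,0,-6.9],[-7.5,3.5,0.5,0,0,-6.9],[-8,2.5,0.5,0,0,-6.9],[-8.5,1.5,1,0,0,-6.9],[-8,0.5,0.5,0,0,-6.9],[0,0,0,0,0,0]]
  ]
}}

```text
time: 43.9
eef_pos: [0.4699, 0.181, 0.4085]
eef_rot: [-0.0, 0.727, 0.686, -0.001]
contact_force: [-0.8, 0.2, -0.8]
finger_gap: 0.048
```

Request:
{"api": "jog_arm", "payload": {
  "increments": [
    [[0,0,0,0,0,0],[0,0,0,0,0,0]]
  ]
}}

```text
time: 44.07
eef_pos: [0.4704, 0.1826, 0.4083]
eef_rot: [-0.0, 0.728, 0.685, -0.0]
contact_force: [-0.9, -0.7, -0.5]
finger_gap: 0.0485
```

```bash
python3 - <<'E'
from h import *
st();f,bl=traymeas("t27");trayfit(f,bl,[(330,430)],(250,310))
f=grab_frame("side"); cv2.imwrite("pics/s27.png",cv2.resize(f["frame"][100:400,200:500],None,fx=2,fy=2,interpolation=cv2.INTER_CUBIC))
# packet held: lateral extent from top cloud? (brown, z .39-.42)
st();plan([([.4711,.1825,.353],86.65,20)])
E
```

```text
t44.07 [470.4 182.6 408.3] az86.5 tilt0.07 F [-0.9 -0.7 -0.5] gap48.5 j [ 13.   7.  75.   0.  99. -73.]
yaw far -3.47 right -2.73 corner [ 555.8 -347.9] centre [ 460.7 -181.8] chute rel mm [1.8 5.6] yaw rel -0.12
t44.17 [470.5 182.7 408.1] az86.6 tilt0.09 F [-0.6 -0.3 -1. ] gap47.9 j [ 13.   7.  75.   0.  99. -73.]
-> [470.9 182.6 353.1] rows 3
[[-0, 0, 18.5, -0, 0, -0], [-0, 0.5, 18, -0.1, 0, -0], [-0, 0, 18.5, 0, 0, -0.1]]
```

View pics/s27.png

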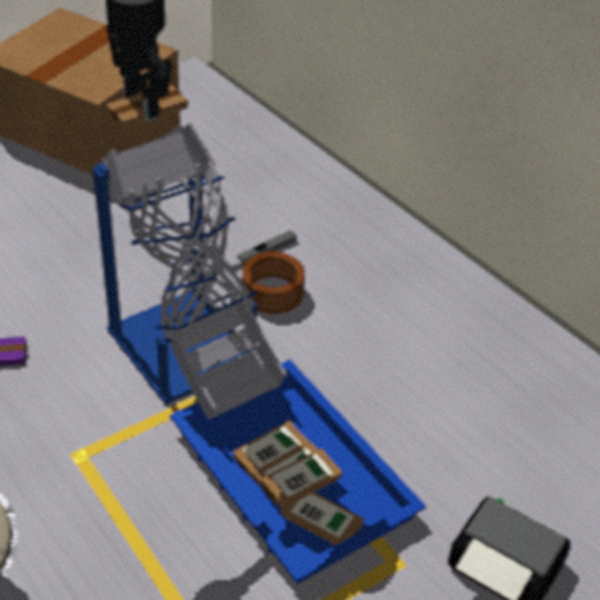

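View pics/t27.png

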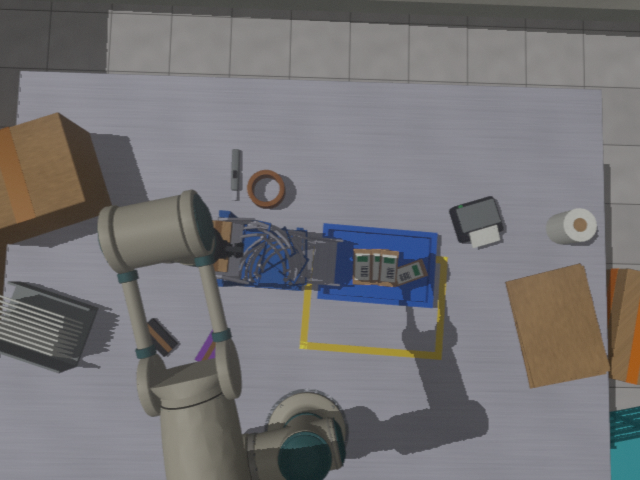

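Packet held centred over the feed pan, same as last time. The tray is unmoved, so drop.

Request:
{"api": "jog_arm", "payload": {
  "increments": [
    [[0,0,19,0,0,0],[0,0.5,19,0,0,0],[0,0,18,0,0,0],[0,0,0,0,0,0],[0,0,0,0,0,0]]
  ]
}}

```text
time: 44.58
eef_pos: [0.4705, 0.1824, 0.3515]
eef_rot: [-0.001, 0.728, 0.686, -0.002]
contact_force: [0.1, -0.2, -0.3]
finger_gap: 0.0482
```

Request:
{"api": "jog_arm", "payload": {
  "increments": [
    [[0,0,0,0,0,0],[0,0,0,0,0,0],[0,0,0,0,0,0],[0,0,0,0,0,0],[0,0,0,0,0,0],[0,0,0,0,0,0],[0,0,-20,0,0,0],[0,0,-30,0,0,0]]
  ],
  "jaw": 75
}}

```text
time: 45.25
eef_pos: [0.4696, 0.1819, 0.3999]
eef_rot: [-0.002, 0.727, 0.686, -0.004]
contact_force: [-0.1, 0.1, 0.0]
finger_gap: 0.0751
```

Request:
{"api": "jog_arm", "payload": {
  "increments": [
    [[0,0,0,0,0,0],[0,0,0,0,0,0],[0,0,0,0,0,0],[0,0,0,0,0,0],[0,0,0,0,0,0],[0,0,0,0,0,0],[0,0,0,0,0,0],[0,0,0,0,0,0]]
  ]
}}

```text
time: 45.92
eef_pos: [0.4709, 0.1822, 0.4017]
eef_rot: [-0.001, 0.727, 0.686, -0.001]
contact_force: [-0.2, 0.6, 0.6]
finger_gap: 0.0751
```

```bash
python3 - <<'E'
from h import *
st()
f=grab_frame("side"); cv2.imwrite("pics/s28.png",cv2.resize(f["frame"][200:400,220:420],None,fx=3,fy=3,interpolation=cv2.INTER_CUBIC))
f,bl=traymeas("t28");trayfit(f,bl,[(330,430)],(250,310))
cv2.imwrite("pics/t28.png",cv2.resize(f["frame"][180:330,180:480],None,fx=2.6,fy=2.6,interpolation=cv2.INTER_CUBIC))
w=cloud(f);d=w-O;cx=d@X;cy=d@Y
for y0 in np.arange(-.145,.125,.01):
    print(round(y0*1000),[ (int(round(np.nanmedian(w[...,2][(abs(cx-x0)<.006)&(cy>=y0)&(cy<y0+.01)])*1000)) if ((abs(cx-x0)<.006)&(cy>=y0)&(cy<y0+.01)).any() else None) for x0 in np.arange(-.075,.08,.015)])
E
```

```text
t45.92 [470.9 182.2 401.7] az86.7 tilt0.15 F [-0.2  0.6  0.6] gap75.1 j [ 13.   7.  75.  -0.  98. -73.]
yaw far -3.45 right -2.63 corner [ 555.8 -347.5] centre [ 460.6 -181.4] chute rel mm [1.7 6. ] yaw rel -0.10
-145 [10, 10, 11, 8, 19, 19, 12, 9, 9, 10, 9]
-135 [6, 8, 7, 7, 22, 22, 18, 7, 6, 8, 7]
-125 [7, 7, 9, 8, 21, 21, 20, 19, 8, 6, 7]
-115 [7, 8, 7, 11, 22, 22, 20, 7, 7, 7, 7]
-105 [7, 8, 6, 20, 21, 20, 22, 7, 6, 8, 7]
-95 [6, 7, 7, 20, 22, 22, 20, 7, 7, 6, 7]
-85 [7, 7, 10, 23, 21, 22, 9, 7, 7, 7, 5]
-75 [7, 8, 17, 21, 21, 20, 8, 5, 7, 6, 9]
-65 [6, 8, 21, 23, 20, 22, 9, 7, 7, 7, 7]
-55 [8, 7, 34, 36, 36, 35, 36, 35, 34, 5, 6]
-45 [5, 6, 35, 35, 37, 35, 36, 35, 34, 9, 7]
-35 [7, 7, 35, 35, 35, 34, 35, 35, 33, 8, 6]
-25 [7, 5, 35, 35, 34, 35, 36, 36, 36, 8, 8]
-15 [7, 6, 36, 35, 35, 34, 36, 36, 33, 6, 6]
-5 [7, 6, 22, 22, 21, 23, 21, 22, 21, 8, 7]
5 [7, 8, 20, 22, 23, 21, 22, 21, 21, 8, 7]
15 [7, 7, 22, 21, 21, 21, 21, 22, 20, 9, 7]
25 [7, 6, 24, 20, 23, 23, 21, 21, 18, 6, 7]
35 [8, 7, 22, 21, 23, 22, 21, 21, 22, 6, 8]
45 [8, 6, 22, 22, 21, 22, 20, 21, 20, 9, 7]
55 [6, 8, 20, 21, 21, 19, 21, 21, 21, 8, 8]
65 [6, 6, 8, 18, 9, 14, 20, 21, 13, 7, 7]
75 [7, 5, 19, 22, 21, 23, 21, 20, 19, 7, 6]
85 [5, 5, 21, 21, 22, 21, 20, 22, 18, 6, 7]
95 [7, 7, 21, 23, 21, 21, 22, 22, 20, 7, 5]
105 [8, 43, 21, 22, 23, 21, 22, 22, 21, 10, 5]
115 [8, 47, 43, 43, 43, 41, 43, 44, 45, 81, 7]
```

View pics/s28.png

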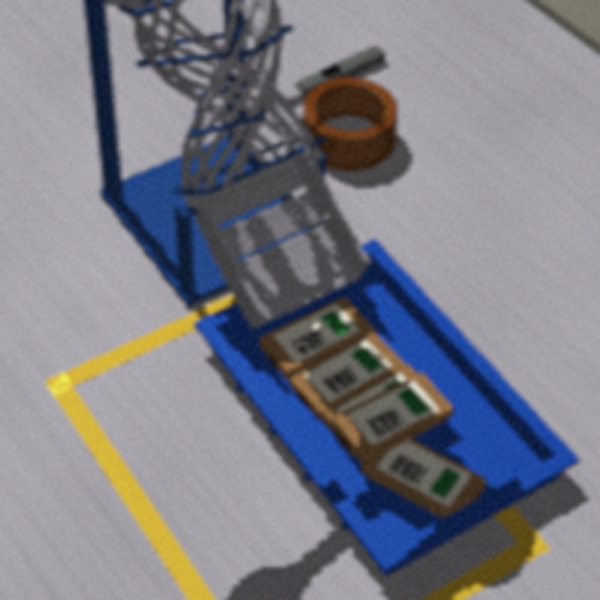

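View pics/t28.png

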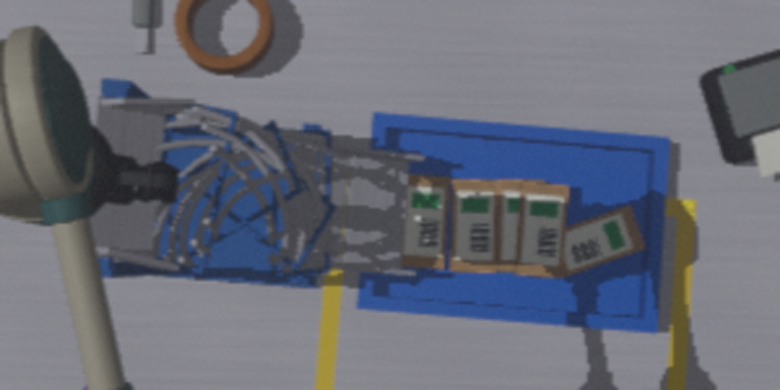

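```bash
python3 - <<'E'
from h import *
a=O+.150*X+.003*Y
st();plan([([a[0],a[1],.40],86.65,40),([a[0],a[1],.10],86.65,40)]); print(a)
E
```

```text
t46.02 [471.  182.2 401.9] az86.7 tilt0.13 F [0.3 0.7 0. ] gap75.1 j [ 13.   7.  75.  -0.  98. -73.]
-> [ 608.8 -193.   399.9] rows 10
[[-36.5, 16, 0, -0, 0, 0], [-37, 16, 0.5, -0, 0, 0], [-36.5, 16, 0, -0, 0, 0], [-36.5, 15.5, 0, -0, 0, 0], [-37, 16, 0.5, -0.1, 0, 0], [-36.5, 16, 0, 0, 0, 0], [-36.5, 16, 0.5, 0, 0, 0], [-37, 16, 0, 0, 0, 0]]
[[-36.5, 16, 0, -0, 0, 0], [-36.5, 16, 0.5, -0, 0, 0]]
-> [ 608.7 -193.2   99.9] rows 8
[[0, -0, 37.5, -0, 0, 0], [0, -0, 37.5, -0, 0, 0], [0, -0, 37.5, -0, 0, 0], [0, -0, 37.5, -0, 0, 0], [0, -0, 37.5, -0, 0, 0], [0, -0, 37.5, -0, 0, 0], [0, -0, 37.5, -0, 0, 0], [0, -0, 37.5, -0, 0, 0]]
[ 0.6085202 -0.1930651  0.       ]
```

Request:
{"api": "jog_arm", "payload": {
  "increments": [
    [[-36.5,16,0,0,0,0],[-37,16,0,0,0,0],[-36.5,16,0,0,0,0],[-36.5,15.5,0,0,0,0],[-37,16,0,0,0,0],[-36.5,16,0,0,0,0],[-36.5,16,0,0,0,0],[-37,16,0,0,0,0]]
  ],
  "jaw": 85
}}

```text
time: 46.68
eef_pos: [0.5814, -0.1201, 0.4021]
eef_rot: [-0.0, 0.728, 0.686, -0.001]
contact_force: [0.9, 0.2, -0.4]
finger_gap: 0.0848
```

Request:
{"api": "jog_arm", "payload": {
  "increments": [
    [[-36.5,16,0,0,0,0],[-36.5,16,0,0,0,0],[0,0,37,0,0,0],[0,0,37,0,0,0],[0,0,37,0,0,0],[0,0,37,0,0,0],[0,0,37,0,0,0],[0,0,37,0,0,0]]
  ]
}}

```text
time: 47.35
eef_pos: [0.6082, -0.1931, 0.1784]
eef_rot: [-0.0, 0.728, 0.686, -0.001]
contact_force: [0.7, -1.2, -0.2]
finger_gap: 0.0849
```

Request:
{"api": "jog_arm", "payload": {
  "increments": [
    [[0,0,37,0,0,0],[0,0,37,0,0,0],[0,0,0,0,0,0],[0,0,0,0,0,0],[0,0,0,0,0,0]]
  ]
}}

```text
time: 47.77
eef_pos: [0.6098, -0.1938, 0.1079]
eef_rot: [0.001, 0.727, 0.686, -0.0]
contact_force: [-0.1, -0.3, 0.6]
finger_gap: 0.0852
```

```bash
python3 - <<'E'
from h import *
st();f=grab_frame("side");st();cv2.imwrite("pics/s29.png",cv2.resize(f["frame"][200:400,300:500],None,fx=3,fy=3,interpolation=cv2.INTER_CUBIC))
f,bl=traymeas("t29");trayfit(f,bl,[(327,355),(427,435)],(250,300))
plan([([.6085,-.1931,.0145],86.65,30)])
E
```

```text
t47.77 [ 609.8 -193.8  107.9] az86.7 tilt0.12 F [-0.1 -0.3  0.6] gap85.2 j [ -24.   27.   89.   -0.   64. -110.]
t47.82 [ 610.3 -194.   108.8] az86.7 tilt0.23 F [0.4 0.4 0.5] gap84.9 j [ -24.   26.   89.   -0.   64. -110.]
yaw far -3.53 right -3.01 corner [ 555.3 -350. ] centre [ 460.4 -183.9] chute rel mm [1.6 3.5] yaw rel -0.18
-> [ 608.6 -193.1   14.6] rows 4
[[0.5, -0.5, 23.5, 0.1, 0, 0], [0, -0.5, 24, 0, 0.1, 0], [0.5, -0.5, 23.5, 0.1, 0, 0], [-0, -0.5, 23.5, 0, 0.1, 0]]
```

View pics/s29.png

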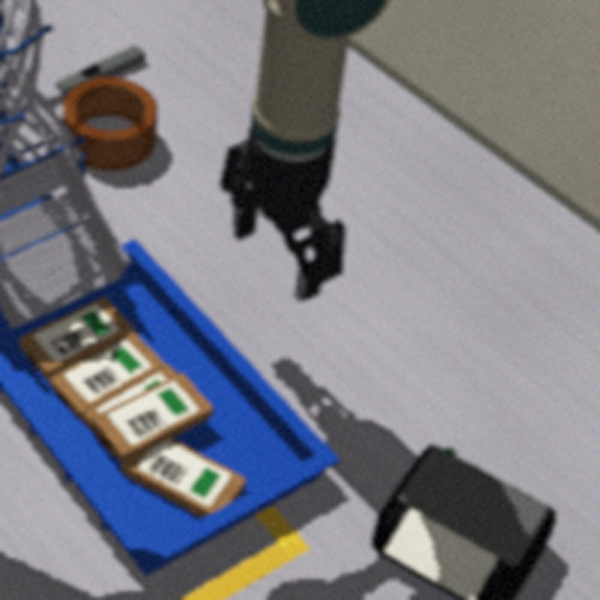

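Request:
{"api": "jog_arm", "payload": {
  "increments": [
    [[0.5,0,24,0,0,0],[0,-0.5,24,0,0,0],[0.5,0,24,0,0,0],[0,-0.5,22,0,0,0],[0,0,0,0,0,0],[0,0,0,0,0,0]]
  ]
}}

```text
time: 48.37
eef_pos: [0.6078, -0.1924, 0.0131]
eef_rot: [0.0, 0.727, 0.686, -0.001]
contact_force: [0.1, 0.3, 0.3]
finger_gap: 0.0848
```

```bash
python3 - <<'E'
from h import *
st();f=grab_frame("side");st()
E
```

```text
t48.37 [ 607.8 -192.4   13.1] az86.7 tilt0.07 F [0.1 0.3 0.3] gap84.8 j [ -24.   32.   95.   -0.   53. -110.]
t48.42 [ 608.7 -192.8   14.1] az86.7 tilt0.14 F [0.4 0.7 0.3] gap85.1 j [ -24.   32.   95.   -0.   53. -110.]
```

Request:
{"api": "jog_arm", "payload": {
  "increments": [
    [[0,-6,0,0,0,0],[0,-6,0,0,0,0],[0,-6,0,0,0,0],[0,-5,0,0,0,0],[0,-3,0,0,0,0],[0,-2,0,0,0,0],[0,-2,0,0,0,0],[0,-2,0,0,0,0]]
  ]
}}

```text
time: 49.08
eef_pos: [0.5768, -0.1905, 0.0124]
eef_rot: [0.001, 0.728, 0.686, 0.0]
contact_force: [5.0, 0.9, -2.5]
finger_gap: 0.0852
```

Request:
{"api": "jog_arm", "payload": {
  "increments": [
    [[0,-2,0,0,0,0],[0,-2,0,0,0,0],[0,-3,0,0,0,0],[0,-3,0,0,0,0],[0,-4,0,0,0,0],[0,-4,0,0,0,0],[0,-4,0,0,0,0],[0,-4,0,0,0,0]]
  ]
}}

```text
time: 49.75
eef_pos: [0.5503, -0.1892, 0.0123]
eef_rot: [0.001, 0.727, 0.686, -0.0]
contact_force: [6.7, -0.8, -1.1]
finger_gap: 0.085
```

Request:
{"api": "jog_arm", "payload": {
  "increments": [
    [[0,-4,0,0,0,0],[0,-4,0,0,0,0],[0,-4,0,0,0,0],[0,-4,0,0,0,0],[0,-4,0,0,0,0],[0,-4,0,0,0,0],[0,-3,0,0,0,0],[0,-2,0,0,0,0]]
  ]
}}

```text
time: 50.42
eef_pos: [0.5204, -0.1872, 0.0123]
eef_rot: [0.0, 0.727, 0.686, -0.001]
contact_force: [5.4, 0.3, -1.6]
finger_gap: 0.085
```

```bash
python3 - <<'E'
from h import *
st();f,bl=traymeas("t30");trayfit(f,bl,[(327,345),(427,433)],(275,315))
E
```

```text
t50.42 [ 520.4 -187.2   12.3] az86.7 tilt0.08 F [ 5.4  0.3 -1.6] gap85.0 j [ -27.   27.  106.   -0.   47. -114.]
yaw far 19.33 right -4.61 corner [ 507.7 -351. ] centre [ 355.7 -234.7] chute rel mm [-100.   -53.4] yaw rel 22.68
```

View pics/t30.png

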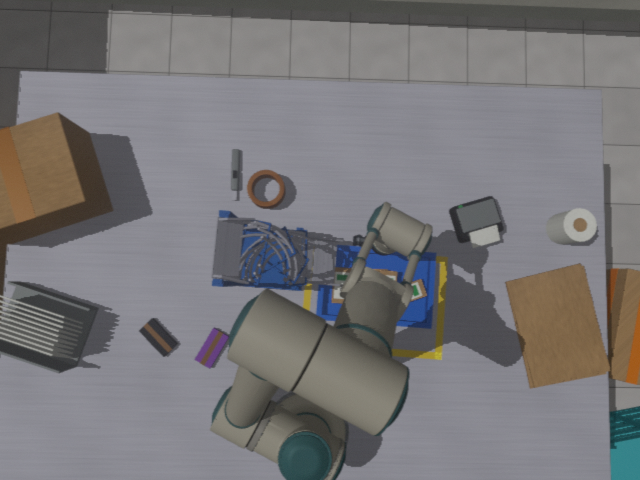

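Request:
{"api": "jog_arm", "payload": {
  "increments": [
    [[0,-3,0,0,0,0],[0,-4,0,0,0,0],[0,-4,0,0,0,0],[0,-4,0,0,0,0],[0,-4,0,0,0,0],[0,-4,0,0,0,0],[0,-4,0,0,0,0],[0,-4,0,0,0,0]]
  ]
}}

```text
time: 51.13
eef_pos: [0.4897, -0.1854, 0.0123]
eef_rot: [0.0, 0.727, 0.686, -0.001]
contact_force: [5.5, -0.4, -3.6]
finger_gap: 0.0849
```

Request:
{"api": "jog_arm", "payload": {
  "increments": [
    [[0,-4,0,0,0,0],[0,-3,0,0,0,0],[0,-2,0,0,0,0],[0,0,0,0,0,0],[0,0,0,0,0,0]]
  ]
}}

```text
time: 51.55
eef_pos: [0.48, -0.1847, 0.0122]
eef_rot: [-0.001, 0.727, 0.686, -0.001]
contact_force: [2.9, -0.5, 0.4]
finger_gap: 0.0848
```

```bash
python3 - <<'E'
from h import *
st();f,bl=traymeas("t31");trayfit(f,bl,[(345,353),(424,433)],(285,330))
s,p,r=pose();print("tcp chute x",(p-O)@X)
E
```

```text
t51.55 [ 480.  -184.7   12.2] az86.7 tilt0.16 F [ 2.9 -0.5  0.4] gap84.8 j [ -29.   24.  111.   -0.   45. -115.]
yaw far -3.60 right -4.37 corner [ 456.5 -346.8] centre [ 361.7 -180.6] chute rel mm [-97.1   1.1] yaw rel -0.25
tcp chute x 0.021165531216999944
```

View pics/t31.png

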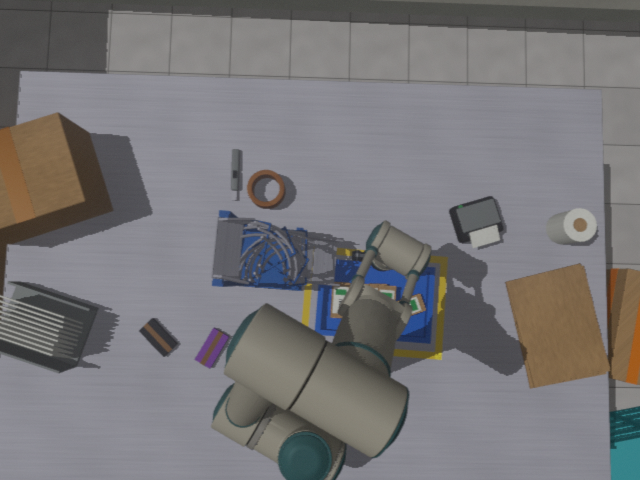

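Request:
{"api": "jog_arm", "payload": {
  "increments": [
    [[0,-1.5,0,0,0,0],[0,-1.5,0,0,0,0],[0,0,0,0,0,0],[0,0,0,0,0,0],[0,10,0,0,0,0],[0,20,0,0,0,0],[0,10,0,0,0,0]]
  ]
}}

```text
time: 52.18
eef_pos: [0.5178, -0.1867, 0.0118]
eef_rot: [-0.001, 0.727, 0.686, -0.001]
contact_force: [-0.1, -0.8, 0.6]
finger_gap: 0.0848
```

Request:
{"api": "jog_arm", "payload": {
  "increments": [
    [[0,0,-40,0,0,0],[0,0,-40,0,0,0],[0,0,-40,0,0,0],[0,0,-40,0,0,0],[0,10,-38,0,0,0],[0,20,-35,0,0,0],[0,35,-20,0,0,0],[0,40,0,0,0,0]]
  ]
}}

```text
time: 52.85
eef_pos: [0.6237, -0.1934, 0.2719]
eef_rot: [0.003, 0.728, 0.686, 0.0]
contact_force: [1.5, -0.2, 0.4]
finger_gap: 0.0851
```

```bash
python3 - <<'E'
from h import *
st();f,bl=traymeas("t32");trayfit(f,bl,[(345,353),(424,433)],(285,330))
f=grab_frame("side");cv2.imwrite("pics/s32.png",f["frame"])
E
```

```text
t52.85 [ 623.7 -193.4  271.9] az86.6 tilt0.39 F [ 1.5 -0.2  0.4] gap85.1 j [ -23.   22.   73.   -0.   85. -110.]
yaw far 42.20 right -4.39 corner [ 473.7 -348.1] centre [ 288.5 -300.1] chute rel mm [-163.3 -122.5] yaw rel 45.55
```

View pics/t32.png

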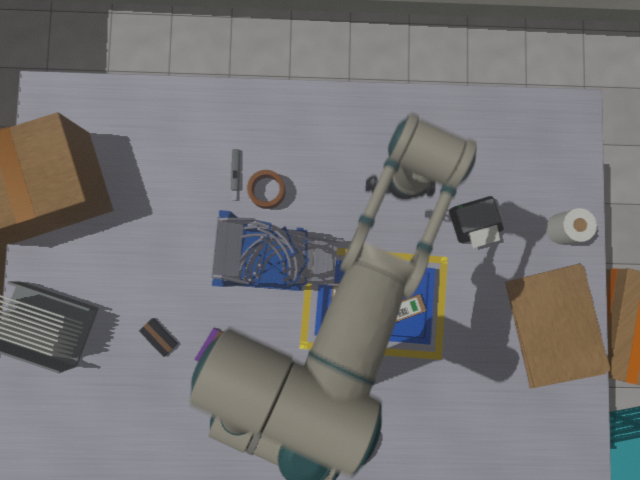

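View pics/s32.png

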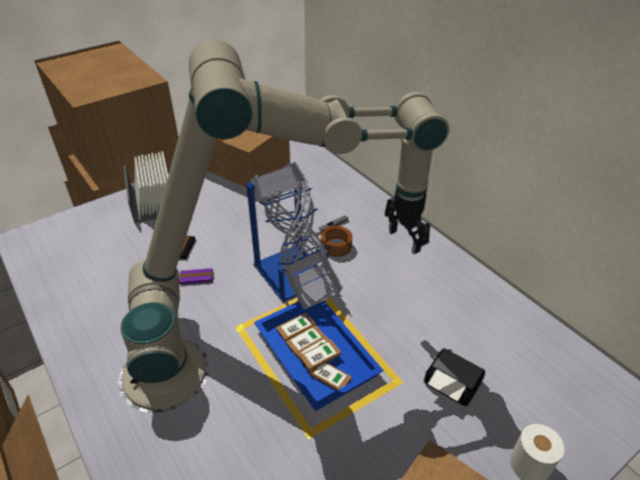

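```bash
python3 - <<'E'
from h import *
plan([([.50,-.52,.32],86.65,40)])
E
```

```text
-> [ 500.2 -519.8  320.2] rows 9
[[-37, -12, -6, 0, 0, 0], [-37, -12, -6.5, 0, 0, 0], [-37, -12, -6, 0, 0, 0], [-37.5, -12, -6.5, 0, 0, 0], [-37, -12, -6, 0, 0, 0.1], [-37, -12, -6, 0, 0, -0], [-37, -12, -6.5, 0, 0, -0], [-37, -12, -6, 0, 0, -0]]
[[-37, -12, -6.5, 0, 0, -0]]
```

Request:
{"api": "jog_arm", "payload": {
  "increments": [
    [[-37,-12,-6,0,0,0],[-37,-12,-6,0,0,0],[-37,-12,-6,0,0,0],[-37,-12,-6,0,0,0],[-37,-12,-6,0,0,0],[-37,-12,-6,0,0,0],[-37,-12,-6,0,0,0],[-37,-12,-6,0,0,0]]
  ]
}}

```text
time: 53.62
eef_pos: [0.5074, -0.4832, 0.3123]
eef_rot: [-0.003, 0.727, 0.686, -0.001]
contact_force: [0.8, -1.0, -0.9]
finger_gap: 0.0852
```

Request:
{"api": "jog_arm", "payload": {
  "increments": [
    [[0,0,0,0,0,0],[0,0,0,0,0,0],[0,0,0,0,0,0]]
  ]
}}

```text
time: 53.87
eef_pos: [0.5087, -0.4818, 0.312]
eef_rot: [-0.003, 0.728, 0.686, -0.0]
contact_force: [0.6, -0.1, 0.7]
finger_gap: 0.0851
```

```bash
python3 - <<'E'
from h import *
st();f,bl=traymeas("t33");bl[:,:312]=0
trayfit(f,bl,[(350,425)],(270,335))
H=hsv(f);hh=H[...,0].astype(int)
for r in rect(f,((hh>105)&(hh<128)&(H[...,1]>130)&(np.arange(640)[None]>312)),.034,500): print(*r)
b=O-.1*X;print("bay centre",b)
cv2.imwrite("pics/t33.png",cv2.resize(f["frame"][180:380,230:480],None,fx=3,fy=3,interpolation=cv2.INTER_CUBIC))
w=cloud(f);d=w-b;cx=d@X;cy=d@Y
for y0 in np.arange(-.145,.145,.02):
    print(round(y0*1000),[ (int(round(np.nanmedian(w[...,2][(abs(cx-x0)<.006)&(cy>=y0)&(cy<y0+.01)])*1000)) if ((abs(cx-x0)<.006)&(cy>=y0)&(cy<y0+.01)).any() else None) for x0 in np.arange(-.075,.08,.015)])
E
```

```text
t53.87 [ 508.7 -481.8  312. ] az86.6 tilt0.30 F [ 0.6 -0.1  0.7] gap85.1 j [ -49.   26.   61.   -0.   94. -136.]
yaw far -3.34 right -3.53 corner [ 456.8 -345.7] centre [ 361.3 -179.8] chute rel mm [-97.6   1.8] yaw rel 0.01
[397. 290.] 3297 [ 361.4 -202.2] [275.1 207.5] 86.5
[323. 310.] 646 [334.6 -46. ] [ 52.9 135.6] 87.2
bay centre [ 0.35877 -0.18146  0.     ]
-145 [12, 10, 8, 688, 698, 700, 700, 698, 695, 693, 21]
-125 [6, 9, 702, 707, 709, 708, 703, 696, 685, 690, 680]
-105 [701, 710, 715, 716, 714, 709, 702, 690, 672, 670, 8]
-85 [719, 722, 723, 720, 716, 707, 693, 671, 8, 7, 7]
-65 [729, 728, 724, 720, 711, 696, 674, 6, 6, 8, 7]
-45 [733, 730, 723, 712, 694, 37, 36, 36, 34, 7, 7]
-25 [735, 728, 716, 694, 36, 35, 34, 34, 32, 7, 7]
-5 [731, 716, 698, None, None, 19, 23, 22, 23, 7, 6]
15 [744, 734, 721, None, None, 21, 22, 20, 18, 7, 7]
35 [751, 749, 743, 730, 715, 22, 21, 21, 20, 7, 6]
55 [757, 755, 752, 746, 735, 716, 19, 23, 20, 7, 7]
75 [756, 757, 757, 754, 748, 740, 724, 22, 19, 5, 7]
95 [750, 755, 757, 757, 754, 751, 726, 20, 16, 7, 7]
115 [738, 747, 752, 756, 756, 738, 699, 19, 43, 45, 42]
135 [672, 731, 743, 748, 730, 7, 7, 7, 53, 52, 51]
```

View pics/t33.png

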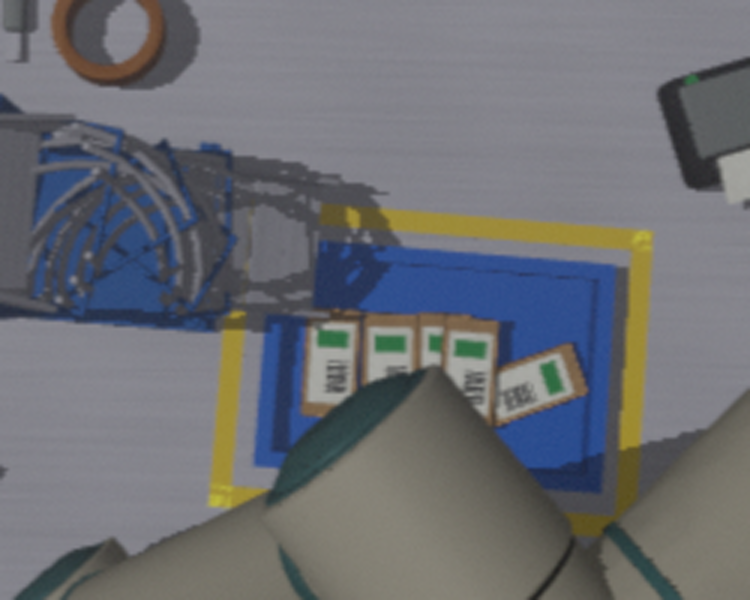

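```bash
python3 -c "
from plant import close_job,telemetry
print(close_job()); print(telemetry.observe()['time'])"
```

```text
the job is handed in; nothing more can be done
None
the job is handed in; nothing more can be done
```

The job is handed in at about 54 s of the 210 s allowed, with all five packets label-up in the tray and the tray square in the yellow bay.

- **First drag:** I hooked both fingertips behind the tray's far lip and slid it under the outlet. It stood about 2 mm off centre in x and 3 to 4 mm in y, with yaw within 0.5°.
- **Packets:** I dropped all five level into the feed pan one at a time, and the chute turned each one over.
- **Moved packet:** the fourth packet came to rest squarely on top of the third. I gripped it, label up throughout, and moved it 68 mm along the tray so the last packet could land clear.
- **Second drag:** I slid the tray by its far lip into the bay.

**Last checks:**
- The tray was about 2.5 mm from the bay's centre, with yaw within 0.2° of the bay (tape clearance is 20 mm all round).
- Both camera views showed five labels up. The fourth packet still lies flat on top of two others instead of on the tray floor.
- The tape, printer and cutter showed no movement in the pictures.
- In the final top view the arm hid part of the tray and bay, so the side view taken just before covered that part.
- I saw no sign of a knock to the tray or packets.
- Fits of the tray's shaded right-hand edge disagreed by up to 1.1° in angle, and 3 mm in position, with its far edge. I relied on the far edge for angle.

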